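# Clip fused-glass samples onto the sample board

## Task

Mount every amber glass sample that lies on the table on the sample board: lay each one flat in a bay of its own, lay a clamp bar from the bin over it, and snap the bar fully home, level and tight on the glass, by pressing straight down with the wooden press block held in the gripper, never with the gripper itself. Leave unneeded bars in the bin, stand the press block back upright in its tray, and leave everything else on the table where it is.

Things in the scene. Friction and masses are not known exactly. Their poses are not given: they have to be found in the camera images.
- glass1: bar of fused amber glass, 88 x 42 x 8 mm (x, y, z), 75 g, flat on the table; origin: centre of its underside, x lengthways. Samples are alike; two or three are there (an absent one is None)
- glass2: bar of fused amber glass, 88 x 42 x 8 mm (x, y, z), 75 g, flat on the table; origin: centre of its underside, x lengthways. Samples are alike; two or three are there (an absent one is None)
- glass3: bar of fused amber glass, 88 x 42 x 8 mm (x, y, z), 75 g, flat on the table; origin: centre of its underside, x lengthways. Samples are alike; two or three are there (an absent one is None)
- bar1: aluminium clamp bar, 100 mm long (x): two end pads 42 mm wide (y) joined by a 20 mm bridge, all 8 mm thick, ends rounded. On top a grip rib 50 x 16 mm (x, y), 22 mm high: rib top 30 mm above the underside. 90 g. Origin: centre of the underside, x lengthways. The bars are alike, same turned half a turn. Starts lying flat, rib up, in a compartment of the bin
- bar2: aluminium clamp bar, 100 mm long (x): two end pads 42 mm wide (y) joined by a 20 mm bridge, all 8 mm thick, ends rounded. On top a grip rib 50 x 16 mm (x, y), 22 mm high: rib top 30 mm above the underside. 90 g. Origin: centre of the underside, x lengthways. The bars are alike, same turned half a turn. Starts lying flat, rib up, in a compartment of the bin
- bar3: aluminium clamp bar, 100 mm long (x): two end pads 42 mm wide (y) joined by a 20 mm bridge, all 8 mm thick, ends rounded. On top a grip rib 50 x 16 mm (x, y), 22 mm high: rib top 30 mm above the underside. 90 g. Origin: centre of the underside, x lengthways. The bars are alike, same turned half a turn. Starts lying flat, rib up, in a compartment of the bin
- bay1 (a point): Board -y end: bay of the board; the point is the centre of its flat floor, 10 mm above the table; sample and bar lie lengthways along the board's x. A glass sample passes freely between the catches to the floor
- bay2 (a point): Middle: bay of the board; the point is the centre of its flat floor, 10 mm above the table; sample and bar lie lengthways along the board's x. A bar laid in stops on the catches, underside about 23 mm above the floor; pressed down on its rib with 8 to 12 N it snaps past them and sits on the glass: underside 8 mm, rib top 38 mm above the floor
- bay3 (a point): Board +y end: bay of the board; the point is the centre of its flat floor, 10 mm above the table; sample and bar lie lengthways along the board's x. Over an empty bay a bar would fall through to the floor
- board: fixed wooden board 150 x 262 x 10 mm, origin under its centre. Three alike bays along y, 88 mm apart. In each, above the bay floor: 4 corner guides 34 mm high at x 35-51 mm either side, 47 mm apart in y, open between for fingers; at each x end a steel block 52 mm from the centre, flared from 26 to 34 mm up, with a sprung round catch (radius 9, axis 19 mm up) reaching in to 47.5 mm
- bin: fixed grey bin, 128 x 244 x 20 mm (x, y, z), floor and walls 4 mm thick, four compartments 56 mm wide side by side along y; three hold a clamp bar each and one a cork block that stays; origin: centre of its underside, on the table
- pusher: press block: black rubber foot 44 x 44 x 20 mm with a square wooden handle 26 x 26 mm standing on it, 92 mm high in all, 160 g; origin: centre of the foot's underside, z up along the handle. Stands upright in its tray
- rest: fixed plywood tray of the press block, 68 x 68 x 12 mm, walls and floor 4 mm thick (the block stands 4 mm above the table, with 8 mm of play on each side); origin: centre of its underside
- cork: cork block 70 x 35 x 24 mm in the fourth compartment of the bin; stays there. Origin: centre of the underside
- jar_a: low frit jar, 84 mm across, 85 mm high, beyond the gap between board and bin; leave alone. Origin: centre of the underside
- jar_b: frit jar, 90 mm across, 110 mm high, far right; leave alone. Origin: centre of the underside
- brush: brush 170 mm long lying in the gap between board and bin; leave alone. Origin: on its underside, near the middle
- jarlid: black jar lid, disc 68 mm across, 12 mm thick, left of the samples; leave alone. Origin: centre of the underside
- offcut: green glass offcut 75 x 50 x 8 mm, left of the board; leave alone; not a sample. Origin: centre of the underside
Not all that is in view belongs to the job. What is shaped like the glass1 but grey, pink or purple is not meant.

How it is judged:
By the outcome, as a careful person would: the job done as asked, in the order asked, and still so for the second after the job is handed in, with the robot touching nothing.
Of glass1, glass2, glass3 only 2 to 3 are there at a start; the rules pass over those that are not, and their reading is None.
At some moment in a run one of glass1, glass2, glass3 may be knocked a few centimetres aside while the robot is not near it.
It also fails if it takes over 210 s, if anything falls off the work surface, if the arm or the gripper's body presses on something with over 40 N, if the wrist force passes 120 N, or if a joint passes its speed limit or range.

## Robot

A 6-joint arm with a two-finger parallel gripper is mounted at the origin on the work surface. World frame = base frame: x ahead of the robot, y to its left, z up, the work surface at z = 0. Lengths are in m, angles in rad, forces in N, time in s.
With the tool pointing down it reaches from about 0.35 to 0.8 m from the base axis. Payload 7.3 kg.
Tool frame: the origin (TCP) lies at the very end of the fingers, on their centre line; the grasp point (between the pads) lies 19 mm behind it; z points along the fingers, y is the line along which they close (so a half turn about z gives the same grasp; the last joint's range is limited). The gripper opens to 85 mm and grips with 20 to 120 N. Pads are 22 mm wide; open, the fingers measure 114 mm over their backs; the gripper's body (76 mm by 85 mm) begins 54 mm behind the grasp point. The pads swing forward as they close: fully open they stand 13 mm farther back than shut.
Start: joints at [1.201, 0.342, 1.524, -0, 1.275, -0.146], TCP at [0.116, 0.512, 0.231] pointing down, gripper open.
Joint ranges: [-2.53, 2.53], [-0.77, 2.02], [0.04, 2.7], [-1, 4.14], [0.28, 2.66], [-3.11, 3.11]. Speed limits (rad/s): [2.57, 2.57, 3.14, 3.14, 3.14, 3.14].

## Interface

Orientations are given as a unit quaternion [x, y, z, w].
In Python, from cell import arm gives the robot as it stands.
- The arm moves only by the tool send_rows, never from a script. Its argument "increments" is text: rows parted by semicolons, each of 7 numbers parted by spaces: the shift along the tool's x, y, z each as a share of 0.5 m, from -1 to 1, then the turn, a rotation vector about the tool's x, y, z each as a share of 60 degrees, from -1 to 1, then the opening, from -1 (shut) to 1 (fully open). In form: tx ty tz wx wy wz hand; .... A call has 1 to 12 rows; each row is the pose to reach, as a shift and turn from the pose commanded when the call began, along the tool's axes at that moment; what a row does not reach only later rows make up. A row lasts 1/12 s, in which the tool goes at most 41.7 mm and 7.16 degrees, less where a joint would pass 70% of its speed; a pose out of reach is approached as far as the arm can. A call with a number of a shift or a turn outside -1 to 1 is refused whole. A call with a gripper value outside its range is refused whole. The fingers move at their own pace and stop on an object; the grip force is fixed at half the most. Time passes only in rows, so rows that repeat a pose let the fingers close. It gives the time, the measured TCP pose, the force, the opening and the grip force at its end, in the units of the state.
- arm.sense(): the state, without advancing time (a new reading comes with each control period).
- arm.snapshot(name): name is "scene" or "top"; returns the picture (384x512x3 uint8, red, green, blue); there is no depth.
- arm.camera_info(name): a dict with "mtx" (3x3 intrinsics, pixels), "distortion" ([k1, k2, p1, p2, k3] as OpenCV has them; the pictures are not rectified), "R" (3x3) and "t" (3): a world point X has camera coordinates R X + t. Camera axes: x right, y down, z forward; pixel columns grow to the right and rows downward; lengths in m; the calibration is good to about 2 mm. A picture is of the moment at which its call begins. camera_info takes no time and is no camera call.
- arm.job_done(): hands the job in; it is judged then, once.
Trained networks look in the newest picture that a camera, given by its name, has taken for a name from the list of things; names that differ only in an ending like _2 or _b are one class to them, and where a whole thing is asked for, a point or a joint stands for the part that bears it (a point fixed in the world has none). Each returns a list of dicts, best first, with "p" (0 to 1); they miss things now and then, are a little off and sometimes report something else, mostly with a low value. They report only what shows in the picture. A call takes as long as a camera call. They do not tell look-alikes from the thing itself.
- arm.look_for(camera, query): "xyz" ([x, y, z] in m, in world coordinates, good to about 4 mm: the middle of the surface that is visible of it).
- arm.pinpoint(camera, query): "xyz" ([x, y, z] in m, in world coordinates, good to about 4 mm: a listed point, or the origin of a listed thing).
The state is a dict: "time_s": time; "joints": joint angles; "qvel": joint speeds; "joint_efforts": joint torques, N m; "tcp_pos": TCP position; "orientation": TCP orientation; "ft_force": force on the tool from outside, world axes, zero at the start; "ft_torque": the same for the moment, N m; "opening": finger opening in m; "grip_force": force on a finger pad.
Only numpy, scipy, OpenCV 4.12 (cv2) and the standard library are available. Lean on these libraries where they do the work, as an engineer would, in place of code of your own. Each camera call takes 0.05 s, during which the arm holds its last target. There are 200 camera calls.

## Working session

There is one attempt and no reset: what is moved stays moved. The work goes in short steps, Python scripts to look and compute and a tool call to move; the robot and the scene stay as the last step left them, time stands still between calls to the robot, and variables do not carry over. Pictures are saved under pics/ and viewed, at most 14 in all, crops included, and the job is handed in when it is done.

Besides the shell and the picture viewer there is one more tool, called after "Emit:" as name(argument=value, ...) on one line, values as JSON. send_rows: Moves the arm, as the interface text tells. Its arguments: {"type":"object","properties":{"increments":{"type":"string"}},"required":["increments"]}

```bash
ls; mkdir -p pics; python3 - <<'E'
from cell import arm
import cv2
s=arm.sense(); print({k:s[k] for k in ('time_s','tcp_pos','orientation','opening')})
for c in ('scene','top'):
    im=arm.snapshot(c); cv2.imwrite(f'pics/{c}0.png',cv2.resize(im[:,:,::-1],(800,600),interpolation=cv2.INTER_CUBIC))
    i=arm.camera_info(c); print(c,i)
    for q in ('glass1','bar1','bay1','bay2','bay3','board','bin','pusher','rest','cork'):
        for f in ('pinpoint',):
            print(c,q,[([round(float(v),3) for v in d['xyz']],round(d['p'],2)) for d in getattr(arm,f)(c,q)][:6])
E
```

```text
pics
{'time_s': 0.0, 'tcp_pos': array([0.11635694, 0.51153389, 0.23064077]), 'orientation': array([ 1.11678212e-01,  9.93744125e-01, -7.46899382e-04, -1.80266818e-04]), 'opening': 0.08545577635756037}
scene {'mtx': array([[388.18927798,   0.        , 252.10066357],
       [  0.        , 388.18927798, 193.10797433],
       [  0.        ,   0.        ,   1.        ]]), 'distortion': array([-0.12074375,  0.        ,  0.        ,  0.        ,  0.        ]), 'R': array([[ 0.55303501,  0.833143  ,  0.005002  ],
       [ 0.50949033, -0.33343396, -0.79324738],
       [-0.65922066,  0.44124204, -0.60887895]]), 't': array([-0.2474673 , -0.24581377,  1.57383304])}
scene glass1 [([0.297, -0.332, 0.0], 0.81), ([0.261, 0.231, -0.002], 0.68), ([0.413, 0.225, 0.001], 0.62), ([0.594, -0.246, 0.002], 0.57), ([0.429, -0.088, 0.002], 0.55), ([0.413, 0.065, -0.0], 0.54)]
scene bar1 [([0.591, -0.127, 0.006], 0.84), ([0.59, -0.244, 0.005], 0.8), ([0.59, -0.303, 0.003], 0.71), ([0.411, 0.224, 0.003], 0.68)]
scene bay1 [([0.576, 0.269, 0.011], 0.74), ([0.59, 0.182, 0.012], 0.71), ([0.601, 0.092, 0.012], 0.55
[... 1039 characters left out ...]
0.004], 0.66), ([0.591, 0.179, 0.009], 0.63), ([0.243, 0.366, -0.0], 0.61), ([0.292, -0.334, 0.004], 0.58)]
top bar1 [([0.59, -0.128, 0.004], 0.79), ([0.595, -0.247, 0.005], 0.67), ([0.59, -0.306, 0.007], 0.65), ([0.576, 0.268, 0.005], 0.46)]
top bay1 [([0.601, 0.096, 0.009], 0.78), ([0.593, 0.179, 0.011], 0.71)]
top bay2 [([0.601, 0.096, 0.009], 0.78), ([0.593, 0.179, 0.011], 0.71)]
top bay3 [([0.601, 0.096, 0.009], 0.78), ([0.593, 0.179, 0.011], 0.71)]
top board [([0.591, 0.179, -0.0], 0.56)]
top bin [([0.591, -0.217, -0.001], 0.95)]
top pusher [([0.399, -0.229, 0.004], 0.76)]
top rest [([0.593, -0.034, -0.004], 0.5)]
top cork [([0.593, -0.188, 0.003], 0.64), ([0.535, 0.397, 0.001], 0.38)]
```

View pics/scene0.png

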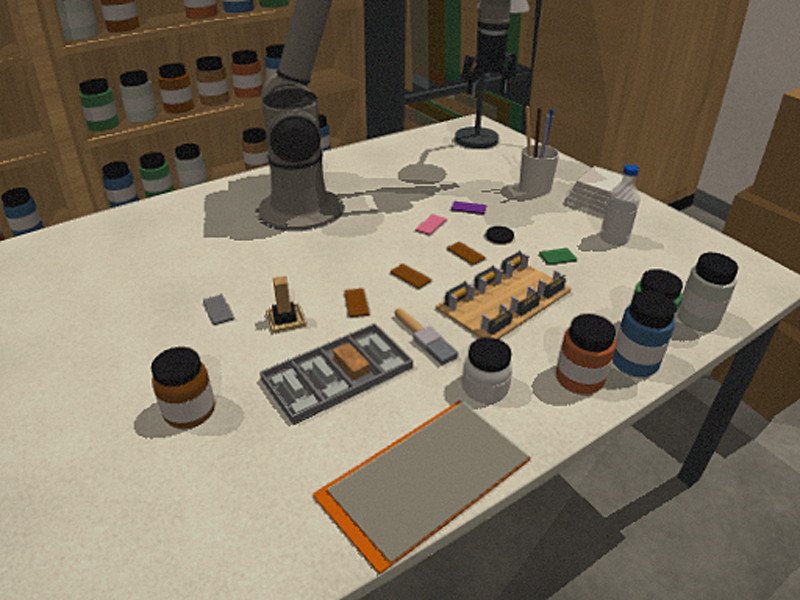

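View pics/top0.png

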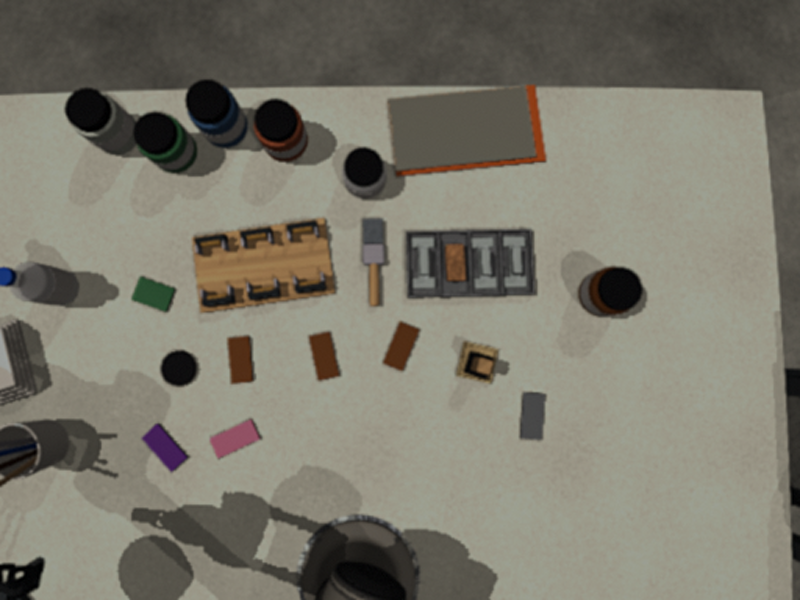

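The top view (800x600 pixels) shows these amber sample candidates:
- **Samples:** three amber bars at (241,360), (324,356) and (401,346).
- **Look-alikes, not meant:** grey (532,415), pink (235,438), purple (165,447), green offcut (153,293), cork in the bin (455,262) and brush handle (374,285).

I choose the three amber bars and will check them in a close crop.

```bash
cat > h.py <<'E'
from cell import arm
import cv2, numpy as np
from scipy.spatial.transform import Rotation as Ro
def cam(c):
    i=arm.camera_info(c); return i['mtx'],np.array(i['distortion']),np.array(i['R']),np.array(i['t'])
def ray(c,px,z):
    K,D,R,t=cam(c); u=cv2.undistortPoints(np.float64(px).reshape(-1,1,2),K,D)[:,0]
    d=np.c_[u,np.ones(len(u))]@R; o=-R.T@t
    return (o+d*((z-o[2])/d[:,2])[:,None])[:,:2]
def proj(c,P):
    K,D,R,t=cam(c); return cv2.projectPoints(np.float64(P),cv2.Rodrigues(R)[0],t,K,D)[0][:,0]
def rect(pts):
    """centre, yaw of long side (deg, -90..90), (long, short)"""
    (c,s,a)=cv2.minAreaRect(np.float32(pts*1000))
    if s[0]<s[1]: a+=90; s=s[::-1]
    return np.array(c)/1000,(a+90)%180-90,s
def snap(c,name=None):
    im=arm.snapshot(c)
    if name: cv2.imwrite(f'pics/{name}.png',im[:,:,::-1])
    return im
def glasses(c='top',im=None,z=.008):
    """amber blobs, centroid on top face"""
    im=snap(c) if im is None else im
    h=cv2.cvtColor(im,cv2.COLOR_RGB2HSV)
    m=((h[...,0]>=5)&(h[...,0]<=18)&(h[...,1]>150)).astype(np.uint8)
    n,l,st,ce=cv2.connectedComponentsWithStats(m)
    out=[]
    for k in range(1,n):
        if 120<st[k,4]<900:
            y,x=np.nonzero(l==k); w=ray(c,np.c_[x,y],z)
            C=np.cov(w.T); ev,V=np.linalg.eigh(C); v=V[:,1]
            a=(np.degrees(np.arctan2(v[1],v[0]))+90)%180-90
            out.append((w.mean(0).round(4),round(a,1),(np.sqrt(12*ev[::-1])*1000).round(1),int(st[k,4]),ce[k].round()))
    return out
def cmd(x,y,z,yaw=None,base=None):
    """increments from the measured pose to TCP x,y,z pointing down, tool y along angle yaw (deg, mod 180)"""
    s=arm.sense(); R=Ro.from_quat(s['orientation']).as_matrix()
    d=R.T@(np.array([x,y,z])-s['tcp_pos'])/.5
    cur=np.degrees(np.arctan2(R[1,1],R[0,1]))
    dy=0 if yaw is None else (yaw-cur+90)%180-90
    a=np.radians(cur+dy); ty=[np.cos(a),np.sin(a),0]; tz=[0,0,-1]
    T=np.c_[np.cross(ty,tz),ty,tz]
    w=Ro.from_matrix(R.T@T).as_rotvec(degrees=True)/60
    print('xyz',d.round(4),'rot',w.round(4),'yaw now',cur.round(1),'j6',s['joints'][5].round(2))
E
python3 - <<'E'
from h import *
im=snap('top','top1')
for g in glasses('top',im): print(g)
print(); im2=snap('scene')
for g in glasses('scene',im2): print(g)
a=im[135:245,110:350]; cv2.imwrite('pics/crop1.png',cv2.resize(a[:,:,::-1],(800,367),interpolation=cv2.INTER_CUBIC))
E
```

```text
(array([ 0.8276, -0.288 ]), np.float64(-63.6), array([344.8, 129.1]), 518, array([320.,  92.]))
(array([0.845 , 0.1437]), np.float64(-71.2), array([98.8, 56.8]), 225, array([181.,  88.]))
(array([ 0.5278, -0.4741]), np.float64(14.2), array([91.6, 44.6]), 193, array([384., 188.]))
(array([ 0.4322, -0.085 ]), np.float64(-23.7), array([81.6, 36.6]), 338, array([256., 221.]))
(array([0.4152, 0.0617]), np.float64(12.3), array([82.4, 37.1]), 347, array([207., 227.]))
(array([0.4094, 0.2211]), np.float64(5.2), array([81.9, 37.8]), 350, array([154., 230.]))

(array([-2.5903,  0.1212]), np.float64(-15.8), array([336.4, 189.8]), 138, array([78., 16.]))
(array([-1.2589,  0.3585]), np.float64(-15.5), array([186.7, 125. ]), 123, array([157.,  43.]))
(array([-1.2625,  0.045 ]), np.float64(-11.2), array([197.6, 128. ]), 149, array([111.,  52.]))
(array([0.4151, 0.2192]), np.float64(4.8), array([85.6, 41.7]), 149, array([298., 162.]))
(array([0.4211, 0.0601]), np.float64(12.9), array([87.1, 42.4]), 182, array([263., 176.]))
(array([ 0.4394, -0.0878]), np.float64(-22.5), array([89.2, 39. ]), 206, array([228., 193.]))
(array([0.8095, 0.191 ]), np.float64(37.5), array([98.2, 72.5]), 356, array([375., 226.]))
(array([ 0.5813, -0.1825]), np.float64(-3.8), array([83.7, 42.4]), 163, array([225., 230.]))
(array([ 0.4839, -0.4684]), np.float64(85.1), array([95.2, 60.7]), 383, array([117., 248.]))
(array([0.8569, 0.117 ]), np.float64(34.8), array([82.1, 38.4]), 179, array([370., 246.]))
```

View pics/crop1.png

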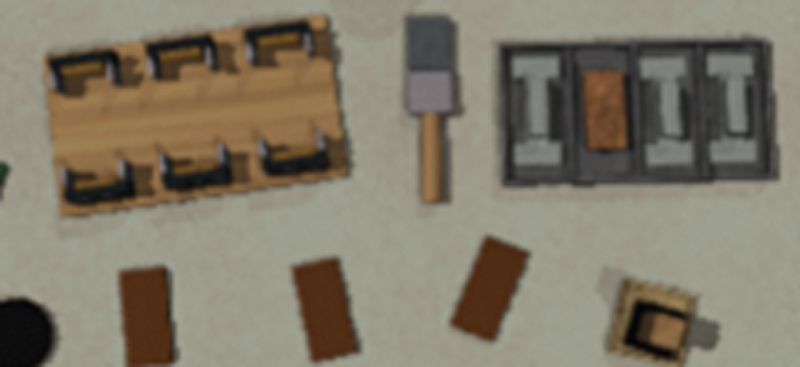

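The crop confirms three amber-brown samples at (147,315), (325,308) and (490,288). The cork at (605,108) sits in the bin. Next I measure the board, bars and tray by fitting silhouettes.

```bash
cat >> h.py <<'E'
from scipy.optimize import minimize
def box(x0,x1,y0,y1,z0,z1): return np.array([[x,y,z] for x in(x0,x1) for y in(y0,y1) for z in(z0,z1)])
BAR=[box(-.05,-.028,-.021,.021,0,.008),box(.028,.05,-.021,.021,0,.008),box(-.05,.05,-.010,.010,0,.008),box(-.025,.025,-.008,.008,0,.030)]
GLASS=[box(-.044,.044,-.021,.021,0,.008)]
BOARD=[box(-.075,.075,-.131,.131,0,.010)]
def fit(c,mask,parts,p0,z,S=6,pad=10):
    """pose x,y,yaw(deg) of parts whose silhouette best overlaps mask (uint8 0/1, picture size)"""
    p0=np.array(p0,float)
    uv=proj(c,np.vstack(parts)+[p0[0],p0[1],z]); lo=np.floor(uv.min(0)-pad-15).astype(int); hi=np.ceil(uv.max(0)+pad+15).astype(int)
    lo=np.maximum(lo,0); sub=mask[lo[1]:hi[1],lo[0]:hi[0]].astype(np.float32)
    M=np.clip(cv2.resize(sub,None,fx=S,fy=S,interpolation=cv2.INTER_LINEAR),0,1)
    def cost(q):
        a=np.radians(q[2]*1000); Rz=np.array([[np.cos(a),-np.sin(a)],[np.sin(a),np.cos(a)]])
        im=np.zeros(M.shape,np.float32)
        for b in parts:
            w=np.c_[b[:,:2]@Rz.T+q[:2],b[:,2]+z]; u=(proj(c,w)-lo+.5)*S-.5
            cv2.fillConvexPoly(im,cv2.convexHull(np.round(u*16).astype(np.int32)),1.0,shift=4)
        return 1-np.minimum(im,M).sum()/np.maximum(im,M).sum()
    q=np.r_[p0[:2],p0[2]/1000]
    sx=np.array([q,q+[.006,0,0],q+[0,.006,0],q+[0,0,.005]])
    for _ in range(2):
        r=minimize(cost,q,method='Nelder-Mead',options=dict(initial_simplex=sx,xatol=1e-5,fatol=1e-5)); q=r.x
        sx=np.array([q,q+[-.003,0,0],q+[0,-.003,0],q+[0,0,.003]])
    return q[:2].round(4),round(q[2]*1000,2),round(1-r.fun,3)
def hsv(im): return cv2.cvtColor(im,cv2.COLOR_RGB2HSV).astype(int)
def ambermask(im):
    h=hsv(im); return ((h[...,0]<=20)&(h[...,1]>120)).astype(np.uint8)
def fitglass(c,im,p,yaw,z=0): return fit(c,ambermask(im),GLASS,[*p,yaw],z)
def barmask(im):
    h=hsv(im); return ((h[...,2]>105)&(h[...,1]<60)).astype(np.uint8)
E
python3 - <<'E'
from h import *
im=cv2.imread('pics/top1.png')[:,:,::-1].copy(); h=hsv(im)
for uv in [(160,150),(170,165),(262,150),(310,168),(262,180),(330,168),(340,190),(307,233),(300,235)]: print(uv,h[uv[1],uv[0]],end=' ')
wood=((h[...,0]>=8)&(h[...,0]<=25)&(h[...,1]>85)).astype(np.uint8)
w=wood.copy(); w[:, :115]=0; w[:,220:]=0; w[:138]=0; w[205:]=0
pts=np.argwhere(w)[:,::-1]; n,l,st,_=cv2.connectedComponentsWithStats(w); k=1+st[1:,4].argmax()
y,x=np.nonzero(l==k); hull=cv2.convexHull(np.c_[x,y].astype(np.int32)); m=np.zeros_like(w); cv2.fillConvexPoly(m,hull,1)
print('\nboard',st[k],fit('top',m,BOARD,[.59,.18,8],0))
for p,a in (((.432,-.085),-23.7),((.415,.062),12.3),((.409,.221),5.2)): print('glass',fitglass('top',im,p,a))
bm=barmask(im)
for y in (-.128,-.247,-.306): print('bar',fit('top',bm,BAR,[.591,y,-2],.004))
dbg=np.hstack([bm[140:200,250:350],w[140:200,115:230]])*255; cv2.imwrite('pics/m.png',cv2.resize(dbg,None,fx=3.6,fy=3.6,interpolation=0))
E
```

```text
(160, 150) [ 16 144  76] (170, 165) [ 16 130 135] (262, 150) [ 0  0 33] (310, 168) [ 50  12 133] (262, 180) [150   6  41] (330, 168) [ 48  10 130] (340, 190) [ 25  30 152] (307, 233) [ 16 127 124] (300, 235) [12 75 17] 
board [ 124  140   90   60 3483] (array([0.5905, 0.1802]), np.float64(7.87), np.float64(0.964))
glass (array([ 0.4318, -0.0849]), np.float64(-23.72), np.float64(0.744))
glass (array([0.4151, 0.0622]), np.float64(12.46), np.float64(0.665))
glass (array([0.4097, 0.2223]), np.float64(5.06), np.float64(0.597))
bar (array([ 0.593 , -0.1298]), np.float64(0.96), np.float64(0.069))
bar (array([ 0.5914, -0.247 ]), np.float64(2.59), np.float64(0.069))
bar (array([ 0.5937, -0.3074]), np.float64(0.3), np.float64(0.054))
```

View pics/m.png

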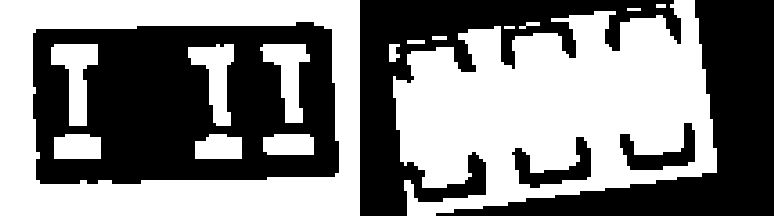

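```bash
python3 - <<'E'
import re
s=open('h.py').read()
s=s.replace("    p0=np.array(p0,float)\n","    p0=np.array(p0,float); pc=proj(c,[[p0[0],p0[1],z]])[0]\n    n,l,st,ce=cv2.connectedComponentsWithStats(mask); mask=mask.copy()\n    for k in range(n):\n        if st[k,4]>8000 or np.hypot(*(ce[k]-pc))>25: mask[l==k]=0\n",1)
open('h.py','w').write(s)
E
python3 - <<'E'
from h import *
im=cv2.imread('pics/top1.png')[:,:,::-1].copy()
for p,a in (((.432,-.085),-23.7),((.415,.062),12.3),((.409,.221),5.2)): print('glass',fitglass('top',im,p,a))
bm=barmask(im); 
for y in (-.128,-.247,-.306):
    m=bm.copy(); u=proj('top',[[.591,y,.01]])[0]; m[:,:int(u[0])-10]=0; m[:,int(u[0])+11:]=0; m[:int(u[1])-21]=0;m[int(u[1])+22:]=0
    print('bar',fit('top',m,BAR,[.591,y,-2],.004))
cmd(.4097,.2213,.08,95)
E
```

```text
glass (array([ 0.432 , -0.0849]), np.float64(-23.76), np.float64(0.865))
glass (array([0.4151, 0.0623]), np.float64(12.67), np.float64(0.858))
glass (array([0.4101, 0.2223]), np.float64(5.58), np.float64(0.852))Traceback (most recent call last):
  File "<stdin>", line 7, in <module>
  File "h.py", line 69, in fit
    r=minimize(cost,q,method='Nelder-Mead',options=dict(initial_simplex=sx,xatol=1e-5,fatol=1e-5)); q=r.x
    res = _minimize_neldermead(fun, x0, args, callback, bounds=bounds,
                               **options)
    fxr = func(xr)
    fx = function(np.copy(x), *(wrapper_args + args))
  File "h.py", line 63, in cost
    w=np.c_[b[:,:2]@Rz.T+q[:2],b[:,2]+z]; u=(proj(c,w)-lo+.5)*S-.5
                                             ~~~~^^^^^
  File "h.py", line 11, in proj
    K,D,R,t=cam(c); return cv2.projectPoints(np.float64(P),cv2.Rodrigues(R)[0],t,K,D)[0][:,0]
            ~~~^^^
  File "h.py", line 5, in cam
    i=arm.camera_info(c); return i['mtx'],np.array(i['distortion']),np.array(i['R']),np.array(i['t'])
ValueError: time passes only in moves, steps and waits
```

```bash
sed -i 's/^def cam(c):/import functools\n@functools.cache\ndef cam(c):/' h.py; python3 - <<'E'
from h import *
im=cv2.imread('pics/top1.png')[:,:,::-1].copy()
bm=barmask(im); 
for y in (-.128,-.247,-.306):
    m=bm.copy(); u=proj('top',[[.591,y,.01]])[0]; m[:,:int(u[0])-10]=0; m[:,int(u[0])+11:]=0; m[:int(u[1])-21]=0;m[int(u[1])+22:]=0
    print('bar',fit('top',m,BAR,[.591,y,-2],.004))
cmd(.4101,.2218,.05,95.5)
E
```

```text
bar (array([ 0.593 , -0.1293]), np.float64(-0.88), np.float64(0.667))
bar (array([ 0.5916, -0.2468]), np.float64(2.05), np.float64(0.597))
bar (array([ 0.5934, -0.3074]), np.float64(-0.21), np.float64(0.587))
xyz [-0.7014 -0.4354  0.3626] rot [ 0.      0.     -0.3054] yaw now 77.2 j6 -0.15
```

Emit:
send_rows(increments="-0.7 -0.435 0.3 0 0 -0.305 0.4; -0.7 -0.435 0.3 0 0 -0.305 0.4; -0.7 -0.435 0.3 0 0 -0.305 0.4; -0.7 -0.435 0.3 0 0 -0.305 0.4; -0.7 -0.435 0.3 0 0 -0.305 0.4; -0.7 -0.435 0.3 0 0 -0.305 0.4; -0.7 -0.435 0.3 0 0 -0.305 0.4; -0.7 -0.435 0.3 0 0 -0.305 0.4; -0.7 -0.435 0.36 0 0 -0.305 0.4; -0.7 -0.435 0.36 0 0 -0.305 0.4; -0.7 -0.435 0.36 0 0 -0.305 0.4; -0.7 -0.435 0.36 0 0 -0.305 0.4")

```text
time_s: 2.2
tcp_pos: [0.4119, 0.2181, 0.0481]
orientation: [-0.045, 0.999, -0.001, -0.001]
ft_force: [-0.1, 0.3, 0.8]
opening: 0.0599
grip_force: 0.0
```

```bash
python3 - <<'E'
from h import *
s=arm.sense(); print(s['time_s'],s['tcp_pos'],s['ft_force'],s['opening'])
cmd(.4101,.2218,.010,95.5)
E
```

```text
2.2 [0.41193928 0.21806358 0.04805137] [-0.13299699  0.33883144  0.79751249] 0.05988780299588554
xyz [0.0028 0.0079 0.0761] rot [-0.0015 -0.0026 -0.005 ] yaw now 95.2 j6 -1.34
```

Emit:
send_rows(increments="0.003 0.008 0.05 0 0 -0.005 0.4; 0.003 0.008 0.075 0 0 -0.005 0.4; 0.003 0.008 0.085 0 0 -0.005 0.4; 0.003 0.008 0.092 0 0 -0.005 0.4; 0.003 0.008 0.092 0 0 -0.005 0.4")

```text
time_s: 2.62
tcp_pos: [0.4075, 0.2263, 0.0053]
orientation: [-0.051, 0.999, 0.0, -0.0]
ft_force: [-0.4, -0.3, 0.4]
opening: 0.0598
grip_force: 0.0
```

Emit:
send_rows(increments="0 0 0 0 0 0 -0.3; 0 0 0 0 0 0 -0.3; 0 0 0 0 0 0 -0.3; 0 0 0 0 0 0 -0.3; 0 0 0 0 0 0 -0.3")

```text
time_s: 3.03
tcp_pos: [0.4091, 0.2264, 0.0075]
orientation: [-0.051, 0.999, 0.0, 0.002]
ft_force: [0.1, -2.6, 12.9]
opening: 0.03
grip_force: 6.9
```

Emit:
send_rows(increments="0 0 -0.02 0 0 0 -0.3; 0 0 -0.06 0 0 0 0.4; 0 0 -0.3 0 0 0 0.4; 0 0 -0.3 0 0 0 0.4; 0.35 0 -0.3 0 0 0 0.4; 0.35 0 -0.3 0 0 0 0.4; 0.35 0 -0.3 0 0 0 0.4; 0.35 0 -0.3 0 0 0 0.4; 0.35 0 -0.3 0 0 0 0.4; 0.35 0 -0.3 0 0 0 0.4")

```text
time_s: 3.87
tcp_pos: [0.2312, 0.2082, 0.1564]
orientation: [-0.052, 0.999, 0.001, 0.001]
ft_force: [0.1, -0.5, 0.4]
opening: 0.0594
grip_force: 0.0
```

```bash
python3 - <<'E'
from h import *
im=snap('top','top2')
for p,a in (((.432,-.085),-23.7),((.415,.062),12.3),((.409,.224),5.2)): print('glass',fitglass('top',im,p,a))
s=arm.sense(); print(s['time_s'],s['tcp_pos'],s['opening'],s['qvel'].round(3))
cv2.imwrite('pics/crop2.png',cv2.resize(im[190:300,110:300,::-1],(760,440),interpolation=cv2.INTER_CUBIC))
E
```

```text
glass (array([ 0.4321, -0.0852]), np.float64(-23.3), np.float64(0.863))
glass (array([0.415 , 0.0621]), np.float64(12.33), np.float64(0.862))
glass (array([0.4094, 0.2241]), np.float64(6.06), np.float64(0.848))
3.9167 [0.23348674 0.208821   0.15641115] 0.06005391521987283 [-0.024  0.054 -0.051 -0.003 -0.018 -0.008]
```

View pics/crop2.png

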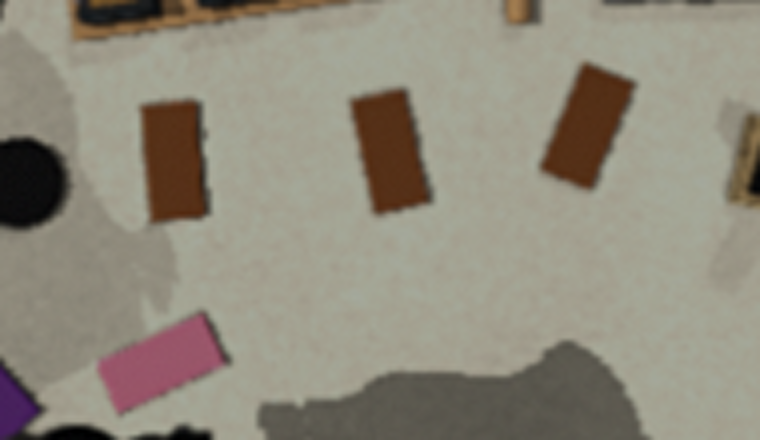

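The picture shows glass 1 at about (175,160), nudged 2 mm, and the other two at (390,150) and (588,126) unmoved. The fingers closed too high, so I'll retry lower.

```bash
python3 - <<'E'
from h import *
cmd(.4094,.2241,.03,96); cmd(.4094,.2241,-.0005,96)
E
```

```text
xyz [-0.3522 -0.006   0.2541] rot [ 0.0014  0.0035 -0.002 ] yaw now 95.9 j6 -1.19
xyz [-0.352  -0.0061  0.3151] rot [ 0.0014  0.0035 -0.002 ] yaw now 95.9 j6 -1.19
```

Emit:
send_rows(increments="-0.352 -0.006 0.12 0 0 0 0.4; -0.352 -0.006 0.2 0 0 0 0.4; -0.352 -0.006 0.23 0 0 0 0.4; -0.352 -0.006 0.23 0 0 0 0.4; -0.352 -0.006 0.23 0 0 0 0.4; -0.352 -0.006 0.23 0 0 0 0.4; -0.352 -0.006 0.27 0 0 0 0.4; -0.352 -0.006 0.3 0 0 0 0.4; -0.352 -0.006 0.313 0 0 0 0.4; -0.352 -0.006 0.313 0 0 0 0.4; -0.352 -0.006 0.313 0 0 0 0.4; -0.352 -0.006 0.313 0 0 0 0.4")

```text
time_s: 4.92
tcp_pos: [0.4098, 0.2234, -0.0003]
orientation: [-0.05, 0.999, 0.0, 0.001]
ft_force: [-0.0, -0.4, 0.4]
opening: 0.0597
grip_force: 0.0
```

Emit:
send_rows(increments="0 0 0 0 0 0 -0.2; 0 0 0 0 0 0 -0.2; 0 0 0 0 0 0 -0.2; 0 0 0 0 0 0 -0.2; 0 0 0 0 0 0 -0.2")

```text
time_s: 5.33
tcp_pos: [0.4096, 0.2235, 0.0002]
orientation: [-0.051, 0.999, 0.0, 0.001]
ft_force: [-0.9, -0.3, 6.9]
opening: 0.0395
grip_force: 60.1
```

```bash
python3 - <<'E'
from h import *
cmd(.5785,.2674,.07,97.9)
E
```

```text
xyz [-0.3452  0.0534 -0.1386] rot [ 0.0006  0.0024 -0.0351] yaw now 95.8 j6 -1.34
```

Emit:
send_rows(increments="0 0 -0.05 0 0 0 -0.2; 0 0 -0.12 0 0 0 -0.2; 0 0 -0.16 0 0 0 -0.2; -0.1 0.02 -0.16 0 0 -0.035 -0.2; -0.2 0.03 -0.15 0 0 -0.035 -0.2; -0.3 0.053 -0.14 0 0 -0.035 -0.2; -0.345 0.053 -0.14 0 0 -0.035 -0.2; -0.345 0.053 -0.14 0 0 -0.035 -0.2; -0.345 0.053 -0.14 0 0 -0.035 -0.2; -0.345 0.053 -0.14 0 0 -0.035 -0.2; -0.345 0.053 -0.14 0 0 -0.035 -0.2")

```text
time_s: 6.25
tcp_pos: [0.5765, 0.2667, 0.0689]
orientation: [-0.069, 0.998, -0.0, -0.001]
ft_force: [-0.2, 0.3, -0.4]
opening: 0.04
grip_force: 61.4
```

```bash
python3 - <<'E'
from h import *
print(arm.sense()['qvel'].round(3),arm.sense()['opening'])
cmd(.5785,.2674,.0115,97.9)
im=snap('scene','sc2'); cv2.imwrite('pics/crop3.png',cv2.resize(im[140:230,240:390,::-1],(800,480),interpolation=cv2.INTER_CUBIC))
E
```

```text
[ 0.001 -0.01   0.007 -0.    -0.003 -0.001] 0.040045647222352564
xyz [-0.0044  0.0008  0.1148] rot [-0.0001 -0.0013 -0.    ] yaw now 97.9 j6 -1.4
```

View pics/crop3.png

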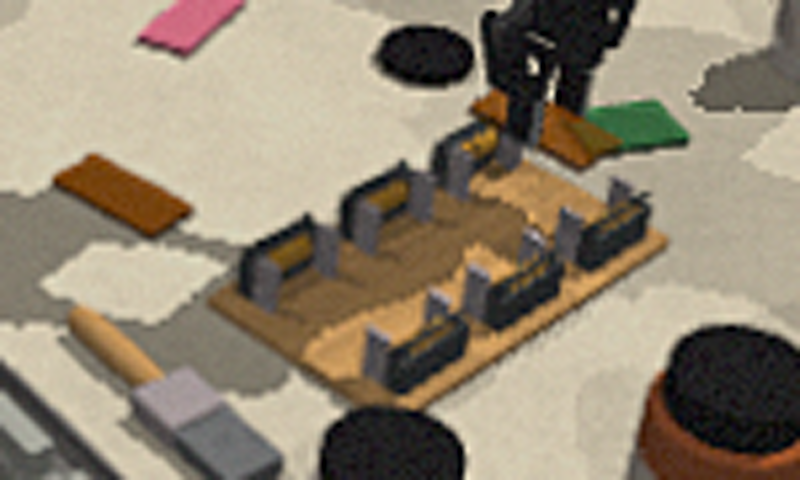

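The picture shows the held glass at (550,130), level over the +y bay. Lowering now.

Emit:
send_rows(increments="0 0 0 0 0 0 -0.2; 0 0 0.03 0 0 0 -0.2; 0 0 0.05 0 0 0 -0.2; 0 0 0.05 0 0 0 -0.2; 0 0 0.05 0 0 0 -0.2")

```text
time_s: 6.72
tcp_pos: [0.5771, 0.2667, 0.0433]
orientation: [-0.069, 0.998, -0.0, -0.001]
ft_force: [-0.1, -0.1, 0.2]
opening: 0.0397
grip_force: 61.4
```

```bash
python3 - <<'E'
from h import *
cmd(.5785,.2674,.0115,97.9)
E
```

```text
xyz [-0.0032  0.001   0.0636] rot [-0.0003 -0.0017 -0.0002] yaw now 97.9 j6 -1.4
```

Emit:
send_rows(increments="-0.003 0.001 0.02 0 0 0 -0.2; -0.003 0.001 0.035 0 0 0 -0.2; -0.003 0.001 0.045 0 0 0 -0.2; -0.003 0.001 0.055 0 0 0 -0.2; -0.003 0.001 0.063 0 0 0 -0.2; -0.003 0.001 0.063 0 0 0 -0.2; -0.003 0.001 0.063 0 0 0 -0.2")

```text
time_s: 7.3
tcp_pos: [0.5792, 0.2675, 0.012]
orientation: [-0.069, 0.998, -0.0, -0.0]
ft_force: [0.1, 0.5, -0.7]
opening: 0.0398
grip_force: 61.4
```

Emit:
send_rows(increments="0 0 0.003 0 0 0 -0.2; 0 0 0.003 0 0 0 -0.2; 0 0 0.003 0 0 0 0.3; 0 0 0.003 0 0 0 0.3; 0 0 0.003 0 0 0 0.3; 0 0 -0.08 0 0 0 0.3; 0 0 -0.16 0 0 0 0.3; 0 0 -0.2 0 0 0 0.3; 0.3 0 -0.2 0 0 0 0.3; 0.3 0 -0.2 0 0 0 0.3; 0.3 0 -0.2 0 0 0 0.3; 0.3 0 -0.2 0 0 0 0.3")

```text
time_s: 8.3
tcp_pos: [0.4265, 0.2462, 0.1123]
orientation: [-0.069, 0.998, -0.0, -0.001]
ft_force: [0.1, 0.3, 0.4]
opening: 0.0557
grip_force: 0.0
```

```bash
cat > look.py <<'E'
from h import *
import sys
im=snap('top',sys.argv[1])
for p,a in (((.432,-.085),-23.7),((.415,.062),12.3)): print('glass',fitglass('top',im,p,a))
def crop(name,u0,u1,v0,v1,f=6): cv2.imwrite(f'pics/{name}.png',cv2.resize(im[v0:v1,u0:u1,::-1],None,fx=f,fy=f,interpolation=cv2.INTER_CUBIC))
crop(sys.argv[1]+'b',120,220,135,205,7)
E
python3 look.py top3; python3 -c "
from h import *
cmd(.4150,.0621,.03,102.4); print(arm.sense()['tcp_pos'])"
```

```text
glass (array([ 0.4321, -0.0849]), np.float64(-24.12), np.float64(0.874))
glass (array([0.415 , 0.0626]), np.float64(12.33), np.float64(0.892))
xyz [ 0.0653 -0.3614  0.1649] rot [-0.0007 -0.0064 -0.0741] yaw now 98.0 j6 -1.34
[0.4228411  0.24571893 0.11204558]
```

View pics/top3b.png

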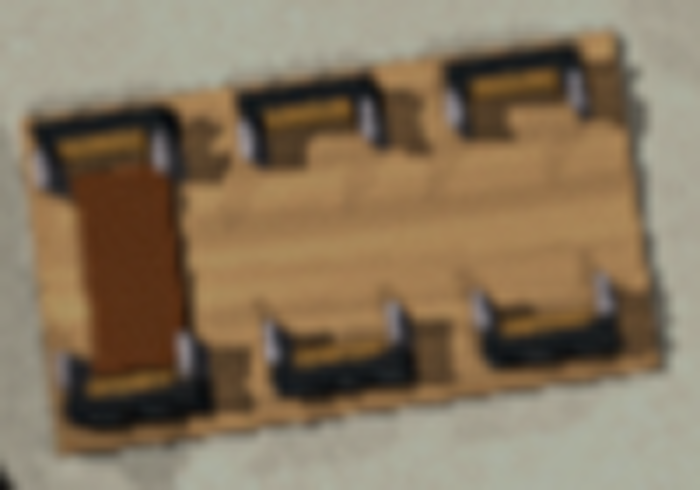

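The glass lies flat in the +y bay at (130,270). Next is glass 2.

Emit:
send_rows(increments="0.06 -0.361 0.1 0 0 -0.074 0.3; 0.06 -0.361 0.16 0 0 -0.074 0.3; 0.06 -0.361 0.16 0 0 -0.074 0.3; 0.06 -0.361 0.16 0 0 -0.074 0.3; 0.06 -0.361 0.16 0 0 -0.074 0.3; 0.06 -0.361 0.16 0 0 -0.074 0.3; 0.06 -0.361 0.16 0 0 -0.074 0.3; 0.06 -0.361 0.16 0 0 -0.074 0.3; 0.06 -0.361 0.16 0 0 -0.074 0.3; 0.06 -0.361 0.16 0 0 -0.074 0.3")

```text
time_s: 9.18
tcp_pos: [0.4263, 0.0651, 0.0329]
orientation: [-0.108, 0.994, -0.0, 0.001]
ft_force: [1.5, -0.1, -0.3]
opening: 0.0555
grip_force: 0.0
```

```bash
python3 -c "
from h import *
cmd(.4150,.0624,-.0005,102.4); print(arm.sense()['tcp_pos'],arm.sense()['qvel'].round(3))"
```

```text
xyz [ 0.0234 -0.0004  0.0667] rot [-0.0002  0.0015  0.0004] yaw now 102.4 j6 -1.81
[0.42631    0.06509907 0.03286791] [ 0.001 -0.001  0.003  0.    -0.002 -0.002]
```

Emit:
send_rows(increments="0.023 0 0.02 0 0 0 0.3; 0.023 0 0.045 0 0 0 0.3; 0.023 0 0.058 0 0 0 0.3; 0.023 0 0.066 0 0 0 0.3; 0.023 0 0.066 0 0 0 0.3; 0.023 0 0.066 0 0 0 0.3; 0.023 0 0.066 0 0 0 -0.2; 0.023 0 0.066 0 0 0 -0.2; 0.023 0 0.066 0 0 0 -0.2; 0.023 0 0.066 0 0 0 -0.2; 0.023 0 0.066 0 0 0 -0.2")

```text
time_s: 10.1
tcp_pos: [0.415, 0.0618, 0.0001]
orientation: [-0.107, 0.994, -0.0, 0.001]
ft_force: [-1.1, 0.5, 6.3]
opening: 0.04
grip_force: 60.0
```

```bash
python3 -c "
from h import *
cmd(.5905,.1802,.07,97.9); s=arm.sense(); print(s['tcp_pos'],s['qvel'].round(3))"
```

```text
xyz [-0.3936  0.1565 -0.1392] rot [-0.0001  0.0014  0.0737] yaw now 102.3 j6 -1.82
[4.15029103e-01 6.17769923e-02 1.16294367e-04] [ 0.002  0.     0.    -0.    -0.     0.001]
```

Emit:
send_rows(increments="0 0 -0.06 0 0 0 -0.2; 0 0 -0.13 0 0 0 -0.2; -0.05 0.02 -0.16 0 0 0.074 -0.2; -0.15 0.06 -0.16 0 0 0.074 -0.2; -0.25 0.1 -0.16 0 0 0.074 -0.2; -0.35 0.14 -0.14 0 0 0.074 -0.2; -0.394 0.157 -0.14 0 0 0.074 -0.2; -0.394 0.157 -0.14 0 0 0.074 -0.2; -0.394 0.157 -0.14 0 0 0.074 -0.2; -0.394 0.157 -0.14 0 0 0.074 -0.2; -0.394 0.157 -0.1 0 0 0.074 -0.2; -0.394 0.157 -0.1 0 0 0.074 -0.2")

```text
time_s: 11.1
tcp_pos: [0.5875, 0.1794, 0.0468]
orientation: [-0.068, 0.998, -0.0, -0.003]
ft_force: [-0.6, -0.8, -1.2]
opening: 0.0396
grip_force: 61.5
```

Emit:
send_rows(increments="0 0 0 0 0 0 -0.2; 0 0 0 0 0 0 -0.2; 0 0 0 0 0 0 -0.2")

```text
time_s: 11.35
tcp_pos: [0.5905, 0.1801, 0.0504]
orientation: [-0.068, 0.998, 0.0, 0.001]
ft_force: [0.3, 0.1, -0.4]
opening: 0.0398
grip_force: 61.5
```

```bash
python3 -c "
from h import *
cmd(.5905,.1802,.0105,97.9); s=arm.sense(); print(s['tcp_pos'],s['qvel'].round(3))"
```

```text
xyz [-0.      0.0002  0.0798] rot [ 0.0001  0.0012 -0.0009] yaw now 97.8 j6 -1.54
[0.59045622 0.18010495 0.05042357] [ 0.002 -0.002 -0.005  0.001 -0.003  0.   ]
```

Aligned. Lower, release and retreat.

Emit:
send_rows(increments="0 0 0.02 0 0 0 -0.2; 0 0 0.035 0 0 0 -0.2; 0 0 0.05 0 0 0 -0.2; 0 0 0.065 0 0 0 -0.2; 0 0 0.075 0 0 0 -0.2; 0 0 0.08 0 0 0 -0.2; 0 0 0.08 0 0 0 -0.2; 0 0 0.08 0 0 0 -0.2")

```text
time_s: 12.02
tcp_pos: [0.5896, 0.1803, 0.0102]
orientation: [-0.069, 0.998, -0.0, -0.001]
ft_force: [-6.3, -1.8, 10.6]
opening: 0.0401
grip_force: 62.7
```

Emit:
send_rows(increments="0 0 0 0 0 0 0.3; 0 0 0 0 0 0 0.3; 0 0 0 0 0 0 0.3; 0 0 -0.06 0 0 0 0.3; 0 0 -0.14 0 0 0 0.3; 0 0 -0.2 0 0 0 0.3; 0.3 -0.2 -0.2 0 0 0 0.3; 0.3 -0.2 -0.2 0 0 0 0.3; 0.3 -0.2 -0.2 0 0 0 0.3; 0.3 -0.2 -0.2 0 0 0 0.3; 0.3 -0.2 -0.2 0 0 0 0.3; 0.3 -0.2 -0.2 0 0 0 0.3")

```text
time_s: 13.02
tcp_pos: [0.4527, 0.0592, 0.1092]
orientation: [-0.068, 0.998, -0.0, -0.001]
ft_force: [0.9, -0.3, 0.4]
opening: 0.0556
grip_force: 0.0
```

```bash
python3 look.py top4; python3 -c "
from h import *
cmd(.4321,-.0850,.03,66); s=arm.sense();print(s['tcp_pos'],s['qvel'].round(3))"
```

```text
glass (array([ 0.433 , -0.0846]), np.float64(-22.4), np.float64(0.896))
glass (array([0.415, 0.062]), np.float64(12.3), np.float64(0.0))
xyz [ 0.0845 -0.2812  0.1591] rot [2.000e-04 4.000e-04 5.293e-01] yaw now 97.8 j6 -1.74
[0.45494101 0.06002422 0.10958698] [ 0.029  0.03  -0.066  0.005 -0.002  0.013]
```

Emit:
send_rows(increments="0.084 -0.281 0.1 0 0 0.12 0.3; 0.084 -0.281 0.15 0 0 0.24 0.3; 0.084 -0.281 0.15 0 0 0.36 0.3; 0.084 -0.281 0.15 0 0 0.46 0.3; 0.084 -0.281 0.15 0 0 0.53 0.3; 0.084 -0.281 0.15 0 0 0.53 0.3; 0.084 -0.281 0.15 0 0 0.53 0.3; 0.084 -0.281 0.15 0 0 0.53 0.3; 0.084 -0.281 0.15 0 0 0.53 0.3; 0.084 -0.281 0.15 0 0 0.53 0.3; 0.084 -0.281 0.15 0 0 0.53 0.3")

```text
time_s: 13.98
tcp_pos: [0.4334, -0.0835, 0.0347]
orientation: [0.206, 0.979, -0.0, 0.0]
ft_force: [-0.3, 0.4, -0.2]
opening: 0.0556
grip_force: 0.0
```

```bash
python3 -c "
from h import *
cmd(.4324,-.0849,-.0005,66.6); s=arm.sense();print(s['tcp_pos'],s['qvel'].round(3))"
```

```text
xyz [ 0.0008 -0.0034  0.0703] rot [ 0.0002  0.0009 -0.0066] yaw now 66.2 j6 -1.52
[ 0.43343114 -0.08348297  0.03466466] [-0.008  0.002  0.001 -0.001  0.     0.003]
```

View pics/top4b.png

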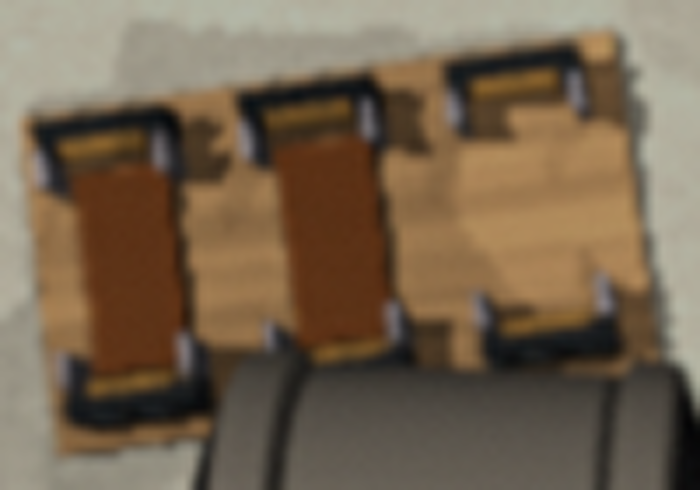

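The second glass sits in the middle bay at (335,240), flat and square. Now gripping the third.

Emit:
send_rows(increments="0.001 -0.003 0.02 0 0 -0.007 0.3; 0.001 -0.003 0.045 0 0 -0.007 0.3; 0.001 -0.003 0.06 0 0 -0.007 0.3; 0.001 -0.003 0.07 0 0 -0.007 0.3; 0.001 -0.003 0.07 0 0 -0.007 0.3; 0.001 -0.003 0.07 0 0 -0.007 0.3; 0.001 -0.003 0.07 0 0 -0.007 -0.2; 0.001 -0.003 0.07 0 0 -0.007 -0.2; 0.001 -0.003 0.07 0 0 -0.007 -0.2; 0.001 -0.003 0.07 0 0 -0.007 -0.2; 0.001 -0.003 0.07 0 0 -0.007 -0.2")

```text
time_s: 14.9
tcp_pos: [0.4323, -0.0854, 0.0001]
orientation: [0.204, 0.979, -0.0, 0.001]
ft_force: [-2.3, 0.8, 4.8]
opening: 0.0399
grip_force: 60.5
```

```bash
python3 -c "
from h import *
cmd(.6026,.0930,.07,97.9); s=arm.sense();print(s['tcp_pos'],s['qvel'].round(3))"
```

```text
xyz [-0.1702  0.4631 -0.1395] rot [-2.000e-04  1.200e-03 -5.233e-01] yaw now 66.5 j6 -1.53
[ 4.32297795e-01 -8.54317582e-02  9.45255035e-05] [-0.001 -0.     0.002 -0.    -0.001  0.001]
```

Emit:
send_rows(increments="0 0 -0.06 0 0 0 -0.2; 0 0 -0.13 0 0 0 -0.2; -0.02 0.06 -0.16 0 0 -0.1 -0.2; -0.05 0.14 -0.16 0 0 -0.2 -0.2; -0.08 0.22 -0.16 0 0 -0.3 -0.2; -0.11 0.3 -0.16 0 0 -0.4 -0.2; -0.14 0.38 -0.15 0 0 -0.5 -0.2; -0.17 0.463 -0.14 0 0 -0.523 -0.2; -0.17 0.463 -0.14 0 0 -0.523 -0.2; -0.17 0.463 -0.14 0 0 -0.523 -0.2; -0.17 0.463 -0.12 0 0 -0.523 -0.2; -0.17 0.463 -0.1 0 0 -0.523 -0.2")

```text
time_s: 15.9
tcp_pos: [0.6016, 0.0922, 0.049]
orientation: [-0.068, 0.998, -0.0, 0.0]
ft_force: [0.5, 0.2, -0.4]
opening: 0.0398
grip_force: 61.2
```

Emit:
send_rows(increments="0 0 0 0 0 0 -0.2; 0 0 0 0 0 0 -0.2; 0 0 0 0 0 0 -0.2; 0 0 0 0 0 0 -0.2")

```text
time_s: 16.23
tcp_pos: [0.6023, 0.0925, 0.0498]
orientation: [-0.068, 0.998, 0.0, 0.0]
ft_force: [-0.4, 0.6, -0.4]
opening: 0.0398
grip_force: 61.2
```

```bash
python3 -c "
from h import *
cmd(.6026,.0930,.0105,97.9); s=arm.sense();print(s['tcp_pos'],s['qvel'].round(3))"
```

```text
xyz [-0.0006  0.001   0.0786] rot [-0.      0.0007 -0.0013] yaw now 97.8 j6 -1.68
[0.60233417 0.09245491 0.04979047] [ 0.006 -0.001 -0.008 -0.     0.001  0.   ]
```

Emit:
send_rows(increments="0 0.001 0.02 0 0 -0.001 -0.2; 0 0.001 0.035 0 0 -0.001 -0.2; 0 0.001 0.05 0 0 -0.001 -0.2; 0 0.001 0.065 0 0 -0.001 -0.2; 0 0.001 0.075 0 0 -0.001 -0.2; 0 0.001 0.079 0 0 -0.001 -0.2; 0 0.001 0.079 0 0 -0.001 -0.2; 0 0.001 0.079 0 0 -0.001 -0.2")

```text
time_s: 16.9
tcp_pos: [0.6016, 0.0936, 0.0101]
orientation: [-0.069, 0.998, 0.0, -0.001]
ft_force: [-3.9, -0.4, 6.5]
opening: 0.0396
grip_force: 62.0
```

Emit:
send_rows(increments="0 0 0 0 0 0 0.3; 0 0 0 0 0 0 0.3; 0 0 0 0 0 0 0.3; 0 0 -0.06 0 0 0 0.3; 0 0 -0.14 0 0 0 0.3; 0 0 -0.2 0 0 0 0.3; 0.4 -0.2 -0.2 0 0 0 0; 0.4 -0.2 -0.2 0 0 0 0; 0.4 -0.2 -0.2 0 0 0 0; 0.4 -0.2 -0.2 0 0 0 0; 0.4 -0.2 -0.2 0 0 0 0; 0.4 -0.2 -0.2 0 0 0 0")

```text
time_s: 17.9
tcp_pos: [0.4133, -0.0343, 0.1094]
orientation: [-0.069, 0.998, 0.0, -0.002]
ft_force: [0.4, 0.1, -0.9]
opening: 0.0429
grip_force: 0.0
```

```bash
cat >> h.py <<'E'
def bars(im,ys=(-.128,-.247,-.306)):
    bm=barmask(im)
    for y in ys:
        m=bm.copy(); u=proj('top',[[.591,y,.01]])[0]; m[:,:int(u[0])-10]=0; m[:,int(u[0])+11:]=0; m[:int(u[1])-21]=0;m[int(u[1])+22:]=0
        print('bar',fit('top',m,BAR,[.591,y,-2],.004))
E
python3 look.py top5; python3 -c "
from h import *
im=snap('top'); bars(im)
cmd(.593,-.1293,.06,89); s=arm.sense();print(s['time_s'],s['tcp_pos'],s['qvel'].round(3))"
```

```text
glass (array([ 0.432, -0.085]), np.float64(-23.7), np.float64(0.0))
glass (array([0.415, 0.062]), np.float64(12.3), np.float64(0.0))
bar (array([ 0.5925, -0.1293]), np.float64(-0.95), np.float64(0.732))
bar (array([ 0.5913, -0.2481]), np.float64(2.42), np.float64(0.724))
bar (array([ 0.5931, -0.3072]), np.float64(0.23), np.float64(0.703))
xyz [-0.3256 -0.2366  0.0994] rot [ 0.0002 -0.001   0.1463] yaw now 97.8 j6 -1.97
18.0 [ 0.41575326 -0.0341129   0.10988103] [ 0.044  0.038 -0.087  0.014 -0.001  0.036]
```

View pics/top5b.png

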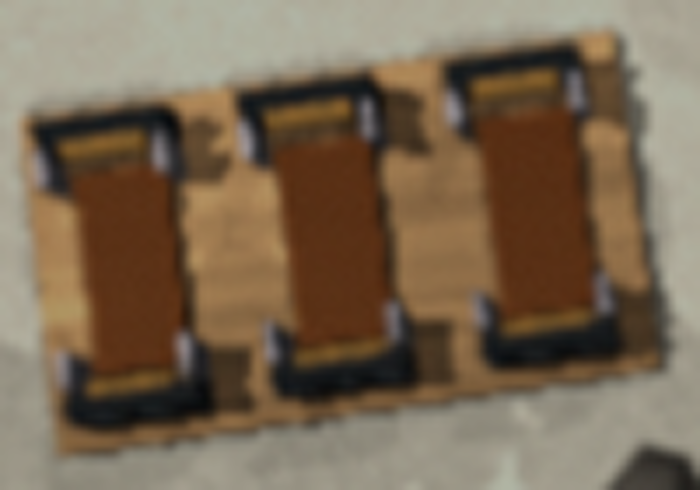

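All three bays now hold a flat glass, at (130,270), (335,240) and (540,210). Next are the bars, starting with the one nearest the board.

Emit:
send_rows(increments="-0.32 -0.236 0 0 0 0.1 0; -0.32 -0.236 0 0 0 0.146 0; -0.32 -0.236 0 0 0 0.146 0; -0.32 -0.236 0 0 0 0.146 0; -0.32 -0.236 0 0 0 0.146 0; -0.32 -0.236 0.05 0 0 0.146 0; -0.32 -0.236 0.09 0 0 0.146 0; -0.32 -0.236 0.09 0 0 0.146 0; -0.32 -0.236 0.09 0 0 0.146 0; -0.32 -0.236 0.09 0 0 0.146 0")

```text
time_s: 18.83
tcp_pos: [0.5936, -0.1276, 0.0657]
orientation: [0.007, 1.0, -0.0, 0.001]
ft_force: [-0.2, -0.1, -0.3]
opening: 0.0426
grip_force: 0.0
```

```bash
python3 -c "
from h import *
cmd(.5928,-.1293,.022,89); s=arm.sense();print(s['tcp_pos'],s['qvel'].round(3),s['opening'])"
```

```text
xyz [ 0.0016 -0.0035  0.0873] rot [-0.0003  0.0014  0.0035] yaw now 89.2 j6 -1.9
[ 0.59356437 -0.12756886  0.06566221] [-0.003 -0.024 -0.004 -0.001 -0.004 -0.002] 0.04264182974207339
```

Emit:
send_rows(increments="0.002 -0.003 0.03 0 0 0.003 0; 0.002 -0.003 0.06 0 0 0.003 0; 0.002 -0.003 0.08 0 0 0.003 0; 0.002 -0.003 0.087 0 0 0.003 0; 0.002 -0.003 0.087 0 0 0.003 0; 0.002 -0.003 0.087 0 0 0.003 0; 0.002 -0.003 0.087 0 0 0.003 -0.9; 0.002 -0.003 0.087 0 0 0.003 -0.9; 0.002 -0.003 0.087 0 0 0.003 -0.9; 0.002 -0.003 0.087 0 0 0.003 -0.9; 0.002 -0.003 0.087 0 0 0.003 -0.9")

```text
time_s: 19.75
tcp_pos: [0.5923, -0.1296, 0.0224]
orientation: [0.009, 1.0, -0.0, 0.001]
ft_force: [-0.3, -0.0, 6.5]
opening: 0.0141
grip_force: 60.5
```

```bash
python3 -c "
from h import *
cmd(.6026,.0930,.09,97.9); s=arm.sense();print(s['tcp_pos'],s['qvel'].round(3),s['opening'])"
```

```text
xyz [-0.0131  0.4455 -0.1354] rot [-0.0007  0.0018 -0.1484] yaw now 89.0 j6 -1.9
[ 0.59229318 -0.12961612  0.0224144 ] [-0.    -0.001  0.001  0.002  0.     0.001] 0.014107304728548322
```

Emit:
send_rows(increments="0 0 -0.06 0 0 0 -0.9; 0 0 -0.13 0 0 -0.03 -0.9; 0 0.08 -0.15 0 0 -0.06 -0.9; 0 0.16 -0.15 0 0 -0.1 -0.9; 0 0.24 -0.15 0 0 -0.148 -0.9; -0.01 0.32 -0.15 0 0 -0.148 -0.9; -0.012 0.4 -0.14 0 0 -0.148 -0.9; -0.012 0.445 -0.135 0 0 -0.148 -0.9; -0.012 0.445 -0.135 0 0 -0.148 -0.9; -0.012 0.445 -0.135 0 0 -0.148 -0.9; -0.012 0.445 -0.135 0 0 -0.148 -0.9; -0.012 0.445 -0.135 0 0 -0.148 -0.9")

```text
time_s: 20.75
tcp_pos: [0.6016, 0.0916, 0.0889]
orientation: [-0.068, 0.998, -0.0, 0.0]
ft_force: [-0.0, -0.3, -1.4]
opening: 0.0143
grip_force: 59.6
```

Emit:
send_rows(increments="0 0 0 0 0 0 -0.9; 0 0 0 0 0 0 -0.9; 0 0 0 0 0 0 -0.9")

```text
time_s: 21.0
tcp_pos: [0.6016, 0.0921, 0.0889]
orientation: [-0.068, 0.998, 0.0, 0.0]
ft_force: [-0.7, 0.2, -1.0]
opening: 0.0141
grip_force: 59.6
```

```bash
python3 -c "
from h import *
cmd(.6023,.0930,.051,97.9); s=arm.sense();print(s['tcp_pos'],s['qvel'].round(3),s['opening'])
im=snap('scene'); cv2.imwrite('pics/crop4.png',cv2.resize(im[140:240,210:390,::-1],None,fx=4.4,fy=4.4,interpolation=cv2.INTER_CUBIC))"
```

```text
xyz [-0.0016  0.0016  0.0758] rot [ 0.      0.0002 -0.0017] yaw now 97.8 j6 -1.68
[0.60161625 0.09207922 0.08890485] [ 0.007 -0.    -0.001  0.001  0.     0.002] 0.014074034527884879
```

View pics/crop4.png

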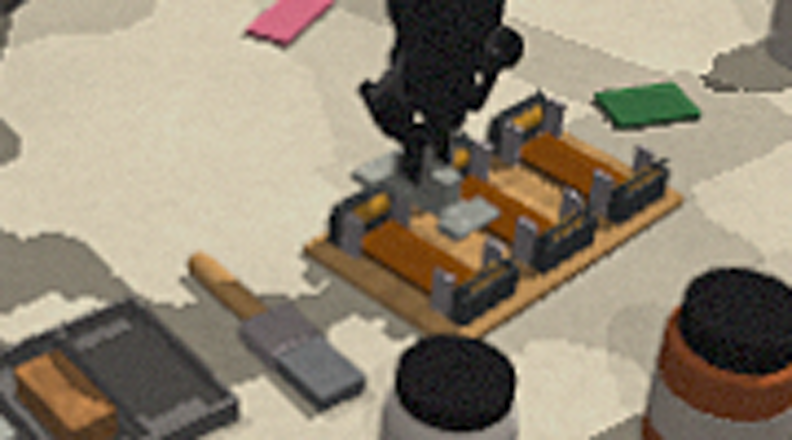

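The picture shows the bar, pads at (380,170) and (468,217), held level above the -y bay. Lowering.

Emit:
send_rows(increments="-0.002 0.002 0.03 0 0 -0.002 -0.9; -0.002 0.002 0.05 0 0 -0.002 -0.9; -0.002 0.002 0.06 0 0 -0.002 -0.9; -0.002 0.002 0.067 0 0 -0.002 -0.9; -0.002 0.002 0.072 0 0 -0.002 -0.9; -0.002 0.002 0.075 0 0 -0.002 -0.9; -0.002 0.002 0.075 0 0 -0.002 -0.9")

```text
time_s: 21.63
tcp_pos: [0.6028, 0.0941, 0.0516]
orientation: [-0.07, 0.998, 0.0, 0.001]
ft_force: [0.3, 0.5, 0.6]
opening: 0.0138
grip_force: 59.7
```

Emit:
send_rows(increments="0 0 0.003 0 0 0 -0.9; 0 0 0.003 0 0 0 -0.9; 0 0 0.003 0 0 0 -0.9")

```text
time_s: 21.88
tcp_pos: [0.603, 0.0942, 0.0508]
orientation: [-0.07, 0.998, 0.0, 0.001]
ft_force: [-0.5, -0.4, 4.8]
opening: 0.0145
grip_force: 60.3
```

Contact came at the catch height. Release and move off.

Emit:
send_rows(increments="0 0 0 0 0 0 0; 0 0 0 0 0 0 0; 0 0 0 0 0 0 0; 0 0 -0.06 0 0 0 0; 0 0 -0.14 0 0 0 0; 0 -0.1 -0.14 0 0 0 0; 0 -0.4 -0.14 0 0 0.1 0; 0 -0.66 -0.14 0 0 0.1 0; 0 -0.66 -0.14 0 0 0.1 0; 0 -0.66 -0.14 0 0 0.1 0; 0 -0.66 -0.14 0 0 0.1 0; 0 -0.66 -0.14 0 0 0.1 0")

```text
time_s: 22.88
tcp_pos: [0.6426, -0.1967, 0.1194]
orientation: [-0.017, 1.0, 0.0, -0.0]
ft_force: [1.5, 0.0, 0.5]
opening: 0.0429
grip_force: 0.0
```

Emit:
send_rows(increments="0 0 0 0 0 0 0; 0 0 0 0 0 0 0; 0 0 0 0 0 0 0; 0 0 0 0 0 0 0; 0 0 0 0 0 0 0")

```text
time_s: 23.3
tcp_pos: [0.643, -0.1929, 0.1198]
orientation: [-0.018, 1.0, 0.0, -0.0]
ft_force: [-1.1, 0.0, -0.3]
opening: 0.0424
grip_force: 0.0
```

```bash
python3 look.py top6; python3 -c "
from h import *
cmd(.5915,-.2475,.022,91.5); s=arm.sense();print(s['tcp_pos'],s['qvel'].round(3),s['opening'])"
```

```text
glass (array([ 0.432, -0.085]), np.float64(-23.7), np.float64(0.0))
glass (array([0.415, 0.062]), np.float64(12.3), np.float64(0.0))
xyz [ 0.107  -0.1052  0.1958] rot [ 0.0003 -0.0001  0.0103] yaw now 92.1 j6 -2.01
[ 0.64302388 -0.1930129   0.11992011] [-0.003 -0.001 -0.002 -0.003  0.    -0.001] 0.04256962251843988
```

View pics/top6b.png

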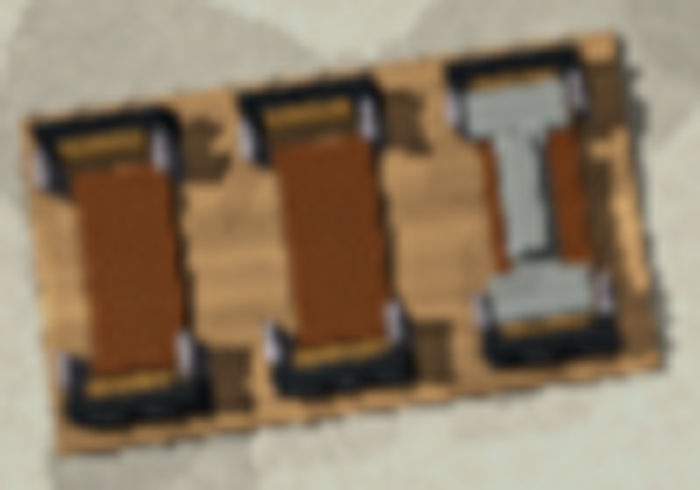

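The bar sits squarely on its catches over the -y bay at (525,200). Second bar next.

Emit:
send_rows(increments="0.107 -0.105 0.03 0 0 0.01 0; 0.107 -0.105 0.07 0 0 0.01 0; 0.107 -0.105 0.1 0 0 0.01 0; 0.107 -0.105 0.12 0 0 0.01 0; 0.107 -0.105 0.12 0 0 0.01 0; 0.107 -0.105 0.12 0 0 0.01 0; 0.107 -0.105 0.12 0 0 0.01 0; 0.107 -0.105 0.12 0 0 0.01 0")

```text
time_s: 24.02
tcp_pos: [0.5926, -0.2485, 0.0611]
orientation: [-0.013, 1.0, -0.001, 0.001]
ft_force: [-0.1, -0.3, 0.0]
opening: 0.0426
grip_force: 0.0
```

```bash
python3 -c "
from h import *
cmd(.5915,-.2475,.022,91.5); s=arm.sense();print(s['tcp_pos'],s['qvel'].round(3),s['opening'])"
```

```text
xyz [0.0023 0.0021 0.0781] rot [-0.001   0.0021 -0.0002] yaw now 91.5 j6 -2.11
[ 0.59261055 -0.24848958  0.06106651] [-0.007 -0.001  0.005  0.001 -0.003  0.001] 0.042613177921979134
```

Emit:
send_rows(increments="0.002 0.002 0.03 0 0 0 0; 0.002 0.002 0.055 0 0 0 0; 0.002 0.002 0.07 0 0 0 0; 0.002 0.002 0.078 0 0 0 0; 0.002 0.002 0.078 0 0 0 0; 0.002 0.002 0.078 0 0 0 0; 0.002 0.002 0.078 0 0 0 -0.9; 0.002 0.002 0.078 0 0 0 -0.9; 0.002 0.002 0.078 0 0 0 -0.9; 0.002 0.002 0.078 0 0 0 -0.9; 0.002 0.002 0.078 0 0 0 -0.9")

```text
time_s: 24.93
tcp_pos: [0.5907, -0.2484, 0.0217]
orientation: [-0.012, 1.0, -0.0, 0.001]
ft_force: [-0.5, 0.1, 4.8]
opening: 0.0142
grip_force: 61.6
```

```bash
python3 -c "
from h import *
cmd(.5905,.1802,.09,97.9); s=arm.sense();print(s['tcp_pos'],s['qvel'].round(3),s['opening'])"
```

```text
xyz [-0.0206  0.8568 -0.1373] rot [-0.0008  0.0013 -0.1084] yaw now 91.4 j6 -2.11
[ 0.59074346 -0.24836722  0.02166216] [ 0.001 -0.001 -0.001 -0.001  0.001  0.   ] 0.014228636354378318
```

Emit:
send_rows(increments="0 0 -0.06 0 0 0 -0.9; 0 0 -0.13 0 0 -0.03 -0.9; 0 0.08 -0.2 0 0 -0.06 -0.9; 0 0.16 -0.2 0 0 -0.1 -0.9; 0 0.24 -0.2 0 0 -0.108 -0.9; 0 0.32 -0.2 0 0 -0.108 -0.9; 0 0.4 -0.2 0 0 -0.108 -0.9; 0 0.48 -0.2 0 0 -0.108 -0.9; -0.01 0.56 -0.2 0 0 -0.108 -0.9; -0.02 0.64 -0.2 0 0 -0.108 -0.9; -0.02 0.72 -0.2 0 0 -0.108 -0.9; -0.02 0.8 -0.2 0 0 -0.108 -0.9")

```text
time_s: 25.93
tcp_pos: [0.59, 0.154, 0.1205]
orientation: [-0.069, 0.998, 0.0, -0.0]
ft_force: [0.7, 0.1, -0.2]
opening: 0.014
grip_force: 60.9
```

Emit:
send_rows(increments="0 0.056 0 0 0 0 -0.9; 0 0.056 0 0 0 0 -0.9; 0 0.056 0.04 0 0 0 -0.9; 0 0.056 0.06 0 0 0 -0.9; 0 0.056 0.06 0 0 0 -0.9; 0 0.056 0.06 0 0 0 -0.9; 0 0.056 0.06 0 0 0 -0.9")

```text
time_s: 26.52
tcp_pos: [0.5871, 0.1791, 0.0912]
orientation: [-0.068, 0.998, 0.0, 0.0]
ft_force: [0.2, -0.8, -0.4]
opening: 0.0141
grip_force: 60.9
```

```bash
python3 -c "
from h import *
cmd(.590,.1802,.050,97.9); s=arm.sense();print(s['tcp_pos'],s['qvel'].round(3),s['opening'])"
```

```text
xyz [-0.0061  0.0015  0.0824] rot [ 0.      0.0003 -0.0015] yaw now 97.8 j6 -1.54
[0.58706897 0.17906264 0.09118978] [ 0.003 -0.01  -0.009 -0.001 -0.002  0.001] 0.01409364002930144
```

Emit:
send_rows(increments="-0.006 0.002 0.03 0 0 -0.001 -0.9; -0.006 0.002 0.05 0 0 -0.001 -0.9; -0.006 0.002 0.063 0 0 -0.001 -0.9; -0.006 0.002 0.07 0 0 -0.001 -0.9; -0.006 0.002 0.077 0 0 -0.001 -0.9; -0.006 0.002 0.082 0 0 -0.001 -0.9; -0.006 0.002 0.082 0 0 -0.001 -0.9; -0.006 0.002 0.082 0 0 -0.001 -0.9")

```text
time_s: 27.18
tcp_pos: [0.5905, 0.1813, 0.0506]
orientation: [-0.069, 0.998, 0.0, 0.001]
ft_force: [3.0, 0.6, 1.0]
opening: 0.0143
grip_force: 61.1
```

Emit:
send_rows(increments="0 0 0.003 0 0 0 -0.9; 0 0 0.003 0 0 0 -0.9; 0 0 0.003 0 0 0 -0.9")

```text
time_s: 27.43
tcp_pos: [0.5903, 0.1814, 0.0496]
orientation: [-0.069, 0.998, 0.0, 0.001]
ft_force: [1.7, 0.2, 6.1]
opening: 0.0143
grip_force: 61.8
```

Emit:
send_rows(increments="0 0 0 0 0 0 0; 0 0 0 0 0 0 0; 0 0 0 0 0 0 0; 0 0 -0.06 0 0 0 0; 0 0 -0.14 0 0 0 0; 0.01 -0.1 -0.14 0 0 0 0; 0.128 -0.969 -0.14 0 0 0.13 0; 0.128 -0.969 -0.14 0 0 0.13 0; 0.128 -0.969 -0.14 0 0 0.13 0; 0.128 -0.969 -0.14 0 0 0.13 0; 0.128 -0.969 -0.14 0 0 0.13 0; 0.128 -0.969 -0.14 0 0 0.13 0")

```text
time_s: 28.43
tcp_pos: [0.5915, -0.1122, 0.118]
orientation: [-0.001, 1.0, 0.0, -0.0]
ft_force: [0.9, -0.3, -0.7]
opening: 0.0429
grip_force: 0.0
```

```bash
python3 -c "
from h import *
im=snap('top','top7'); bars(im,(-.306,)); cmd(.593,-.3073,.06,90); s=arm.sense();print(s['tcp_pos'],s['qvel'].round(3),s['opening'])"
```

```text
bar (array([ 0.5945, -0.3058]), np.float64(-1.94), np.float64(0.218))
xyz [-0.0034 -0.3735  0.1176] rot [-0.0037  0.0003 -0.0022] yaw now 89.9 j6 -1.89
[ 0.59173489 -0.1203201   0.11808602] [ 0.07  -0.013  0.025  0.01  -0.012  0.15 ] 0.042619406234412405
```

Emit:
send_rows(increments="-0.003 -0.36 0.05 0 0 0 0; -0.003 -0.36 0.1 0 0 0 0; -0.003 -0.36 0.11 0 0 0 0; -0.003 -0.36 0.11 0 0 0 0; -0.003 -0.36 0.11 0 0 0 0; -0.003 -0.36 0.11 0 0 0 0; -0.003 -0.36 0.11 0 0 0 0; -0.003 -0.36 0.11 0 0 0 0; -0.003 -0.36 0.11 0 0 0 0")

```text
time_s: 29.23
tcp_pos: [0.5945, -0.2889, 0.0638]
orientation: [-0.002, 1.0, 0.0, 0.0]
ft_force: [-0.2, 1.0, -0.2]
opening: 0.0431
grip_force: 0.0
```

```bash
python3 -c "
from h import *
cmd(.5932,-.3073,.022,90); s=arm.sense();print(s['tcp_pos'],s['qvel'].round(3),s['opening'])"
```

```text
xyz [ 0.0028 -0.0368  0.0836] rot [0.0002 0.0003 0.0037] yaw now 90.2 j6 -2.14
[ 0.59453357 -0.28892772  0.06379481] [ 0.006 -0.005 -0.    -0.    -0.002 -0.003] 0.04311870474058454
```

Emit:
send_rows(increments="0.003 -0.037 0 0 0 0.004 0; 0.003 -0.037 0.03 0 0 0.004 0; 0.003 -0.037 0.06 0 0 0.004 0; 0.003 -0.037 0.078 0 0 0.004 0; 0.003 -0.037 0.084 0 0 0.004 0; 0.003 -0.037 0.084 0 0 0.004 0; 0.003 -0.037 0.084 0 0 0.004 0; 0.003 -0.037 0.084 0 0 0.004 -0.9; 0.003 -0.037 0.084 0 0 0.004 -0.9; 0.003 -0.037 0.084 0 0 0.004 -0.9; 0.003 -0.037 0.084 0 0 0.004 -0.9; 0.003 -0.037 0.084 0 0 0.004 -0.9")

```text
time_s: 30.23
tcp_pos: [0.5932, -0.3093, 0.0225]
orientation: [0.001, 1.0, -0.0, 0.001]
ft_force: [-0.6, 0.2, 5.4]
opening: 0.0142
grip_force: 61.7
```

```bash
python3 -c "
from h import *
cmd(.5785,.2674,.12,97.9); s=arm.sense();print(s['tcp_pos'],s['qvel'].round(3),s['opening'])"
```

```text
xyz [ 0.0312  1.1531 -0.1963] rot [-0.001   0.0015 -0.1333] yaw now 89.9 j6 -2.16
[ 0.593245   -0.30926384  0.02245332] [ 0.001  0.001 -0.    -0.002  0.002  0.   ] 0.014229144900576989
```

Emit:
send_rows(increments="0 0 -0.06 0 0 0 -0.9; 0 0 -0.13 0 0 -0.03 -0.9; 0 0.08 -0.2 0 0 -0.06 -0.9; 0 0.16 -0.2 0 0 -0.1 -0.9; 0 0.24 -0.2 0 0 -0.133 -0.9; 0 0.32 -0.2 0 0 -0.133 -0.9; 0 0.4 -0.2 0 0 -0.133 -0.9; 0.01 0.48 -0.2 0 0 -0.133 -0.9; 0.02 0.56 -0.2 0 0 -0.133 -0.9; 0.03 0.64 -0.2 0 0 -0.133 -0.9; 0.03 0.72 -0.2 0 0 -0.133 -0.9; 0.03 0.8 -0.2 0 0 -0.133 -0.9")

```text
time_s: 31.23
tcp_pos: [0.5776, 0.093, 0.1213]
orientation: [-0.069, 0.998, 0.0, -0.0]
ft_force: [0.6, 0.2, -0.9]
opening: 0.0142
grip_force: 60.9
```

```bash
python3 -c "
from h import *
cmd(.5785,.2674,.12,97.9); s=arm.sense();print(s['tcp_pos'],s['qvel'].round(3),s['opening'])"
```

```text
xyz [-0.0495  0.3454  0.0026] rot [ 0.0001 -0.0003 -0.0005] yaw now 97.9 j6 -1.68
[0.57762989 0.09295978 0.12130232] [ 0.829  0.11  -0.206  0.     0.08   0.824] 0.01415551082505344
```

Emit:
send_rows(increments="-0.02 0.08 0 0 0 0 -0.9; -0.03 0.16 0 0 0 0 -0.9; -0.05 0.24 0 0 0 0 -0.9; -0.05 0.32 0 0 0 0 -0.9; -0.05 0.345 0 0 0 0 -0.9; -0.05 0.345 0.03 0 0 0 -0.9; -0.05 0.345 0.06 0 0 0 -0.9; -0.05 0.345 0.06 0 0 0 -0.9; -0.05 0.345 0.06 0 0 0 -0.9; -0.05 0.345 0.06 0 0 0 -0.9")

```text
time_s: 32.07
tcp_pos: [0.5799, 0.265, 0.0919]
orientation: [-0.068, 0.998, 0.0, 0.0]
ft_force: [0.4, 0.2, -0.8]
opening: 0.0141
grip_force: 60.9
```

```bash
python3 -c "
from h import *
cmd(.5785,.2680,.0508,97.9); s=arm.sense();print(s['tcp_pos'],s['qvel'].round(3),s['opening'])"
```

```text
xyz [0.0021 0.0064 0.0823] rot [ 0.0001  0.0006 -0.001 ] yaw now 97.8 j6 -1.4
[0.57993365 0.26496779 0.09193588] [-0.002 -0.011 -0.009 -0.001 -0.002 -0.001] 0.014060282774176616
```

Emit:
send_rows(increments="0.002 0.006 0.03 0 0 -0.001 -0.9; 0.002 0.006 0.05 0 0 -0.001 -0.9; 0.002 0.006 0.063 0 0 -0.001 -0.9; 0.002 0.006 0.07 0 0 -0.001 -0.9; 0.002 0.006 0.077 0 0 -0.001 -0.9; 0.002 0.006 0.083 0 0 -0.001 -0.9; 0.002 0.006 0.083 0 0 -0.001 -0.9; 0.002 0.006 0.083 0 0 -0.001 -0.9")

```text
time_s: 32.73
tcp_pos: [0.579, 0.2683, 0.0507]
orientation: [-0.069, 0.998, 0.0, 0.001]
ft_force: [1.8, -0.5, 2.7]
opening: 0.0142
grip_force: 61.4
```

Emit:
send_rows(increments="0 0 0.002 0 0 0 -0.9; 0 0 0.002 0 0 0 -0.9; 0 0 0.002 0 0 0 -0.9")

```text
time_s: 32.98
tcp_pos: [0.5792, 0.2684, 0.0504]
orientation: [-0.069, 0.998, 0.0, 0.002]
ft_force: [0.2, -0.5, 7.6]
opening: 0.014
grip_force: 62.0
```

Emit:
send_rows(increments="0 0 0 0 0 0 0; 0 0 0 0 0 0 0; 0 0 0 0 0 0 0; 0 0 -0.06 0 0 0 0; 0 0 -0.14 0 0 0 0.2; 0.1 -0.05 -0.2 0 0 0 0.2; 0.3 -0.4 -0.25 0 0 0 0.2; 0.5 -0.6 -0.25 0 0 0 0.2; 0.5 -0.6 -0.25 0 0 0 0.2; 0.5 -0.6 -0.25 0 0 0 0.2; 0.5 -0.6 -0.25 0 0 0 0.2; 0.5 -0.6 -0.25 0 0 0 0.2")

```text
time_s: 33.98
tcp_pos: [0.4249, 0.0294, 0.164]
orientation: [-0.07, 0.998, 0.0, -0.0]
ft_force: [1.7, -0.2, 0.9]
opening: 0.0512
grip_force: 0.0
```

```bash
python3 - <<'E'
from h import *
im=snap('top','top8'); s=arm.sense(); print(s['time_s'],s['tcp_pos'])
a=cv2.resize(im[135:205,120:220,::-1],None,fx=4.5,fy=4.5,interpolation=cv2.INTER_CUBIC)
u=proj('top',[[.398,-.229,.05]])[0].astype(int); print(u)
b=cv2.resize(im[u[1]-18:u[1]+17,u[0]-18:u[0]+17,::-1],(315,315),interpolation=cv2.INTER_CUBIC)
cv2.imwrite('pics/c8.png',np.hstack([a,b]))
for q in ('pusher','rest'):
  for c in ('top','scene'):
    if c=='scene': snap(c)
    print(c,q,[(np.round(d['xyz'],4),round(d['p'],2)) for d in arm.pinpoint(c,q)][:2])
E
```

```text
34.0333 [0.42165945 0.02471694 0.16412733]
[307 232]
top pusher [(array([ 0.3983, -0.2299,  0.0021]), 0.75), (array([ 5.912e-01,  1.825e-01, -2.000e-04]), 0.42)]
scene pusher [(array([ 0.397 , -0.2277,  0.0034]), 0.52)]
top rest [(array([ 0.4049, -0.228 ,  0.0005]), 0.54)]
scene rest [(array([0.6034, 0.0932, 0.0113]), 0.72), (array([ 0.4004, -0.2271,  0.0021]), 0.52)]
```

View pics/c8.png

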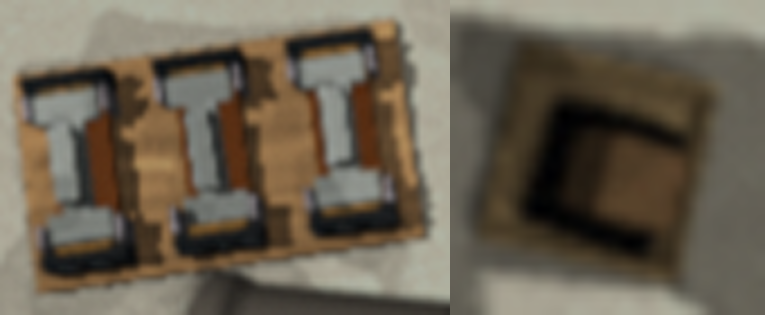

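All three bars rest on their catches at (70,165), (210,145) and (340,130), and the press block stands in its tray at (600,160), turned about -14 degrees. Now fitting the tray and handle.

```bash
python3 - <<'E'
from h import *
im=cv2.imread('pics/top1.png')[:,:,::-1].copy(); h=hsv(im)
m=((h[...,1]>60)|(h[...,2]<60)).astype(np.uint8)
k=np.zeros_like(m); k[212:250,285:325]=1; m&=k
m=cv2.morphologyEx(m,cv2.MORPH_CLOSE,np.ones((5,5),np.uint8))
n,l,st,ce=cv2.connectedComponentsWithStats(m); print(st[1:],ce[1:])
HAND=box(-.013,.013,-.013,.013,.004,.096)
print(fit('top',m,[box(-.034,.034,-.034,.034,0,.012),HAND],[.40,-.229,-14],0))
print(fit('top',m,[box(-.034,.034,-.034,.034,0,.012)],[.40,-.229,-14],0))
# handle top: bright wood inside
for v in range(218,244,1): print(''.join('%4d'%x for x in h[v,292:322,2]))
print(proj('top',[[.398,-.229,.096],[.398,-.229,.024],[.3985,-.229,.012]]))
cmd(.398,-.229,.12,75)
E
```

```text
[[292 218  27  27 537]] [[305.0744879  231.41527002]]
(array([ 0.4003, -0.2299]), np.float64(-13.07), np.float64(0.942))
(array([ 0.4003, -0.2299]), np.float64(-13.07), np.float64(0.942))
 137 138 140 136 126 116 115 122 133 143 150 151 153 155 158 155 156 156 158 157 158 157 157 158 157 158 159 159 157 157
 137 136 136 128 110  93  93 112 126 131 134 129 133 143 146 145 145 151 155 155 157 157 157 158 158 158 160 160 160 158
 138 136 134 120 107  87  88 109 113 108 111 122 132 138 134 130 132 140 144 142 140 147 154 156 157 160 160 160 158 157
 140 138 131 115 102  88  91 111 110 104 109 123 129 126 125 130 135 139 132 121 116 127 141 146 151 155 158 158 157 156
 141 139 129 111  99  94 104 120 121 120 120 128 131 127 130 132 132 129 118 115 123 132 138 137 140 146 152 152 155 156
 140 139 126 106  97 103 119 129 125 123 123 127 133 136 138 139 136 132 126 125 133 129 127 129 133 140 138 135 146 155
 139 137 122 103  92 108 128 129 109  91  96 106 117 126 131 141 146 142 139 140 138 133 129 128 120 114 114 130 151 157
 140 133 117 102  89 105 128 117  81  43  46  59  70  79  89 115 
[... 1709 characters left out ...]
  96  85  94  93  94 125 142 138 117 102
 125 122 124 129 121 105  97  96  93  86  78  57  37  25  15   9  10  13  19  40  59  73 108 104 106 139 157 157 148 142
 142 141 137 136 124 113 118 124 119 109 103  93  90  76  49  28  22  13  13  32  48  75 112 111 128 152 158 159 157 158
 149 147 145 142 140 138 142 142 131 125 129 131 129 110  81  67  69  59  46  50  55  76 103 108 137 156 158 157 159 160
 151 149 148 147 148 147 148 147 147 143 145 139 135 127 118 120 123 110  99 100  97 100 102 111 140 157 158 157 159 158
[[309.74101839 232.92722717]
 [305.71638136 232.29170189]
 [305.09139983 232.02404541]]
xyz [ 0.13   -0.5078  0.0874] rot [3.000e-04 0.000e+00 3.835e-01] yaw now 98.0 j6 -1.82
```

Emit:
send_rows(increments="0.13 -0.1 0.05 0 0 0.1 0.2; 0.13 -0.2 0.07 0 0 0.2 0.2; 0.13 -0.3 0.07 0 0 0.3 0.2; 0.13 -0.4 0.07 0 0 0.35 0.2; 0.133 -0.508 0.07 0 0 0.35 0.2; 0.133 -0.508 0.07 0 0 0.35 0.2; 0.133 -0.508 0.07 0 0 0.35 0.2; 0.133 -0.508 0.07 0 0 0.35 0.2; 0.133 -0.508 0.07 0 0 0.35 0.2; 0.133 -0.508 0.07 0 0 0.35 0.2; 0.133 -0.508 0.07 0 0 0.35 0.2")

```text
time_s: 35.25
tcp_pos: [0.3959, -0.2285, 0.1286]
orientation: [0.113, 0.994, 0.0, -0.0]
ft_force: [-0.3, 0.4, -0.1]
opening: 0.0514
grip_force: 0.0
```

```bash
python3 -c "
from h import *
cmd(.397,-.229,.045,77); s=arm.sense();print(s['tcp_pos'],s['qvel'].round(3),s['opening'])"
```

```text
xyz [-0.0025 -0.0006  0.1673] rot [ 0.0008 -0.0009  0.0011] yaw now 77.1 j6 -2.04
[ 0.39593501 -0.22851861  0.12863678] [ 0.003 -0.011  0.001  0.001 -0.002 -0.002] 0.05143709932498669
```

Emit:
send_rows(increments="-0.001 -0.001 0.05 0 0 0.001 0.2; -0.001 -0.001 0.1 0 0 0.001 0.2; -0.001 -0.001 0.14 0 0 0.001 0.2; -0.001 -0.001 0.16 0 0 0.001 0.2; -0.001 -0.001 0.167 0 0 0.001 0.2; -0.001 -0.001 0.167 0 0 0.001 0.2; -0.001 -0.001 0.167 0 0 0.001 0.2")

```text
time_s: 35.83
tcp_pos: [0.3966, -0.2303, 0.046]
orientation: [0.114, 0.994, -0.0, 0.0]
ft_force: [0.5, -0.2, 0.6]
opening: 0.0512
grip_force: 0.0
```

Emit:
send_rows(increments="0 0 0 0 0 0 -0.7; 0 0 0 0 0 0 -0.7; 0 0 0 0 0 0 -0.7; 0 0 0 0 0 0 -0.7; 0 0 0 0 0 0 -0.7")

```text
time_s: 36.25
tcp_pos: [0.3967, -0.231, 0.0464]
orientation: [0.114, 0.993, -0.0, 0.001]
ft_force: [1.0, 2.0, 6.2]
opening: 0.0256
grip_force: 58.6
```

```bash
python3 -c "
from h import *
cmd(.6026,.0930,.14,97.9); s=arm.sense();print(s['tcp_pos'],s['qvel'].round(3),s['opening'])"
```

```text
xyz [-0.2541  0.7245 -0.187 ] rot [-0.0008  0.0018 -0.3505] yaw now 76.9 j6 -2.04
[ 0.39672977 -0.23101734  0.04643924] [ 0.    -0.    -0.     0.001  0.001 -0.   ] 0.025556281148742994
```

Emit:
send_rows(increments="0 0 -0.06 0 0 0 -0.7; 0 0 -0.14 0 0 0 -0.7; 0 0.05 -0.2 0 0 0 -0.7; -0.05 0.14 -0.2 0 0 -0.1 -0.7; -0.08 0.22 -0.2 0 0 -0.2 -0.7; -0.11 0.3 -0.2 0 0 -0.3 -0.7; -0.14 0.38 -0.2 0 0 -0.35 -0.7; -0.17 0.46 -0.2 0 0 -0.35 -0.7; -0.2 0.54 -0.2 0 0 -0.35 -0.7; -0.23 0.62 -0.2 0 0 -0.35 -0.7; -0.254 0.7 -0.2 0 0 -0.35 -0.7; -0.254 0.725 -0.2 0 0 -0.35 -0.7")

```text
time_s: 37.25
tcp_pos: [0.6036, 0.0966, 0.1453]
orientation: [-0.069, 0.998, 0.0, 0.001]
ft_force: [-0.3, 0.4, -1.8]
opening: 0.0258
grip_force: 59.3
```

Emit:
send_rows(increments="0 0 0 0 0 0 -0.7; 0 0 0 0 0 0 -0.7; 0 0 0 0 0 0 -0.7; 0 0 0 0 0 0 -0.7")

```text
time_s: 37.58
tcp_pos: [0.6016, 0.0924, 0.1454]
orientation: [-0.068, 0.998, -0.0, -0.0]
ft_force: [-0.1, -0.1, -2.4]
opening: 0.0254
grip_force: 59.4
```

```bash
python3 -c "
from h import *
cmd(.6026,.0930,.108,97.9); s=arm.sense();print(s['tcp_pos'],s['qvel'].round(3),s['opening'])
im=snap('scene'); cv2.imwrite('pics/crop5.png',cv2.resize(im[120:240,210:390,::-1],None,fx=4.4,fy=4.4,interpolation=cv2.INTER_CUBIC))"
```

```text
xyz [-0.0022  0.0009  0.0748] rot [-0.0001 -0.0006 -0.0015] yaw now 97.8 j6 -1.68
[0.60160749 0.09239233 0.14539554] [-0.009 -0.005 -0.     0.003  0.001  0.002] 0.025443198596233233
```

View pics/crop5.png

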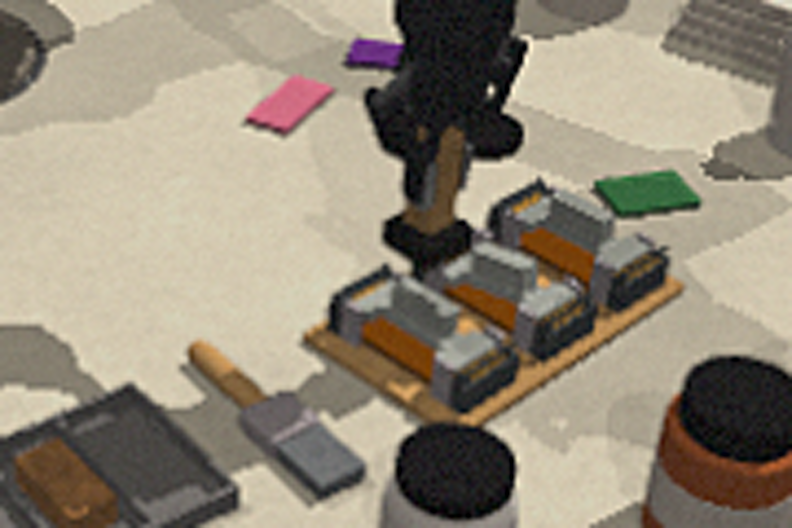

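The press block hangs upright, foot at (428,240), above the -y bar. Lowering and pressing.

Emit:
send_rows(increments="-0.002 0.001 0.03 0 0 -0.001 -0.7; -0.002 0.001 0.055 0 0 -0.001 -0.7; -0.002 0.001 0.068 0 0 -0.001 -0.7; -0.002 0.001 0.075 0 0 -0.001 -0.7; -0.002 0.001 0.08 0 0 -0.001 -0.7; -0.002 0.001 0.084 0 0 -0.001 -0.7; -0.002 0.001 0.084 0 0 -0.001 -0.7")

```text
time_s: 38.22
tcp_pos: [0.6034, 0.0937, 0.1044]
orientation: [-0.069, 0.998, -0.0, 0.001]
ft_force: [0.1, -0.2, 0.6]
opening: 0.0254
grip_force: 59.9
```

Emit:
send_rows(increments="0 0 0.004 0 0 0 -0.7; 0 0 0.008 0 0 0 -0.7; 0 0 0.012 0 0 0 -0.7; 0 0 0.012 0 0 0 -0.7")

```text
time_s: 38.55
tcp_pos: [0.6032, 0.094, 0.0981]
orientation: [-0.069, 0.998, -0.0, 0.001]
ft_force: [-1.1, 0.1, 1.5]
opening: 0.0255
grip_force: 60.1
```

Emit:
send_rows(increments="0 0 0.004 0 0 0 -0.7; 0 0 0.008 0 0 0 -0.7; 0 0 0.012 0 0 0 -0.7; 0 0 0.015 0 0 0 -0.7; 0 0 0.015 0 0 0 -0.7")

```text
time_s: 38.97
tcp_pos: [0.603, 0.0942, 0.0905]
orientation: [-0.069, 0.998, 0.0, 0.0]
ft_force: [-3.1, -0.6, 4.6]
opening: 0.0255
grip_force: 60.1
```

Emit:
send_rows(increments="0 0 0.003 0 0 0 -0.7; 0 0 0.006 0 0 0 -0.7; 0 0 0.006 0 0 0 -0.7; 0 0 0.006 0 0 0 -0.7")

```text
time_s: 39.3
tcp_pos: [0.6035, 0.0942, 0.0903]
orientation: [-0.069, 0.998, -0.0, 0.001]
ft_force: [-8.1, -0.8, 22.2]
opening: 0.0255
grip_force: 57.5
```

Emit:
send_rows(increments="0 0 0.003 0 0 0 -0.7; 0 0 0.003 0 0 0 -0.7; 0 0 0.003 0 0 0 -0.7")

```text
time_s: 39.55
tcp_pos: [0.6038, 0.0943, 0.0903]
orientation: [-0.069, 0.998, -0.0, 0.002]
ft_force: [-10.6, -0.8, 31.4]
opening: 0.0253
grip_force: 57.4
```

Hard stop at foot height 48 mm, so the first bar is home. Next the middle bay.

Emit:
send_rows(increments="0 0 -0.03 0 0 0 -0.7; 0 0 -0.08 0 0 0 -0.7; 0 0 -0.09 0 0 0 -0.7; 0 0.06 -0.09 0 0 0 -0.7; 0 0.12 -0.09 0 0 0 -0.7; 0 0.174 -0.09 0 0 0 -0.7; 0 0.174 -0.09 0 0 0 -0.7; 0 0.174 -0.09 0 0 0 -0.7; 0 0.174 -0.09 0 0 0 -0.7; 0 0.174 -0.09 0 0 0 -0.7")

```text
time_s: 40.38
tcp_pos: [0.5911, 0.1794, 0.1299]
orientation: [-0.069, 0.998, -0.0, -0.0]
ft_force: [-0.1, 0.5, -2.0]
opening: 0.0253
grip_force: 59.5
```

```bash
python3 -c "
from h import *
cmd(.5905,.1805,.106,97.9); s=arm.sense();print(s['tcp_pos'],s['qvel'].round(3),s['opening'])"
```

```text
xyz [0.0009 0.0024 0.0477] rot [-0.0002 -0.0006 -0.0002] yaw now 97.9 j6 -1.54
[0.59110431 0.1793566  0.12987093] [-0.008 -0.005 -0.003  0.003  0.002  0.002] 0.02530862126307465
```

Emit:
send_rows(increments="0.001 0.002 0.02 0 0 0 -0.7; 0.001 0.002 0.035 0 0 0 -0.7; 0.001 0.002 0.045 0 0 0 -0.7; 0.001 0.002 0.05 0 0 0 -0.7; 0.001 0.002 0.055 0 0 0 -0.7; 0.001 0.002 0.06 0 0 0 -0.7; 0.001 0.002 0.065 0 0 0 -0.7; 0.001 0.002 0.07 0 0 0 -0.7; 0.001 0.002 0.075 0 0 0 -0.7; 0.001 0.002 0.078 0 0 0 -0.7; 0.001 0.002 0.078 0 0 0 -0.7")

```text
time_s: 41.3
tcp_pos: [0.5898, 0.1811, 0.0906]
orientation: [-0.069, 0.998, -0.0, -0.001]
ft_force: [-0.8, 0.8, -2.1]
opening: 0.0253
grip_force: 59.8
```

Emit:
send_rows(increments="0 0 0.004 0 0 0 -0.7; 0 0 0.006 0 0 0 -0.7; 0 0 0.006 0 0 0 -0.7; 0 0 0.006 0 0 0 -0.7")

```text
time_s: 41.63
tcp_pos: [0.5899, 0.1812, 0.0904]
orientation: [-0.069, 0.998, -0.0, -0.0]
ft_force: [-6.8, -0.9, 14.7]
opening: 0.0256
grip_force: 61.6
```

Emit:
send_rows(increments="0 0 0.004 0 0 0 -0.7; 0 0 0.004 0 0 0 -0.7; 0 0 0.004 0 0 0 -0.7; 0 0 -0.03 0 0 0 -0.7; 0 0 -0.08 0 0 0 -0.7; 0 0 -0.09 0 0 0 -0.7; 0 0.06 -0.09 0 0 0 -0.7; 0 0.12 -0.09 0 0 0 -0.7; 0 0.174 -0.09 0 0 0 -0.7; 0 0.174 -0.09 0 0 0 -0.7; 0 0.174 -0.09 0 0 0 -0.7; 0 0.174 -0.09 0 0 0 -0.7")

```text
time_s: 42.63
tcp_pos: [0.5779, 0.267, 0.1324]
orientation: [-0.069, 0.998, -0.0, -0.001]
ft_force: [-0.1, 0.2, -2.0]
opening: 0.0255
grip_force: 59.8
```

```bash
python3 -c "
from h import *
cmd(.5785,.2678,.106,97.9); s=arm.sense();print(s['tcp_pos'],s['qvel'].round(3),s['opening'])"
```

```text
xyz [-0.0015  0.0015  0.0527] rot [-0.0006 -0.0016  0.0011] yaw now 98.0 j6 -1.4
[0.57788554 0.26696486 0.13236142] [-0.019 -0.004 -0.002  0.     0.003  0.002] 0.025511409046511783
```

Emit:
send_rows(increments="-0.001 0.002 0.02 0 0 0 -0.7; -0.001 0.002 0.038 0 0 0 -0.7; -0.001 0.002 0.05 0 0 0 -0.7; -0.001 0.002 0.055 0 0 0 -0.7; -0.001 0.002 0.06 0 0 0 -0.7; -0.001 0.002 0.065 0 0 0 -0.7; -0.001 0.002 0.07 0 0 0 -0.7; -0.001 0.002 0.075 0 0 0 -0.7; -0.001 0.002 0.08 0 0 0 -0.7; -0.001 0.002 0.083 0 0 0 -0.7; -0.001 0.002 0.083 0 0 0 -0.7")

```text
time_s: 43.55
tcp_pos: [0.5778, 0.2682, 0.0909]
orientation: [-0.069, 0.998, -0.0, -0.001]
ft_force: [0.2, 0.6, -2.2]
opening: 0.0254
grip_force: 60.0
```

Emit:
send_rows(increments="0 0 0.004 0 0 0 -0.7; 0 0 0.006 0 0 0 -0.7; 0 0 0.006 0 0 0 -0.7; 0 0 0.006 0 0 0 -0.7")

```text
time_s: 43.88
tcp_pos: [0.578, 0.2684, 0.0904]
orientation: [-0.069, 0.998, -0.0, -0.0]
ft_force: [-5.7, -1.2, 11.0]
opening: 0.0255
grip_force: 61.5
```

Emit:
send_rows(increments="0 0 0.006 0 0 0 -0.7; 0 0 0.006 0 0 0 -0.7; 0 0 0.006 0 0 0 -0.7")

```text
time_s: 44.13
tcp_pos: [0.5781, 0.2685, 0.0904]
orientation: [-0.069, 0.998, 0.0, 0.0]
ft_force: [-11.5, -3.7, 27.2]
opening: 0.0255
grip_force: 63.3
```

Emit:
send_rows(increments="0 0 -0.05 0 0 0 -0.7; 0 0 -0.12 0 0 0 -0.7; 0.05 -0.03 -0.14 0 0 0 -0.7; 0.1 -0.1 -0.14 0 0 0.1 -0.7; 0.15 -0.2 -0.14 0 0 0.2 -0.7; 0.2 -0.3 -0.14 0 0 0.3 -0.7; 0.25 -0.4 -0.14 0 0 0.35 -0.7; 0.3 -0.5 -0.14 0 0 0.35 -0.7; 0.35 -0.6 -0.14 0 0 0.35 -0.7; 0.4 -0.7 -0.14 0 0 0.35 -0.7; 0.45 -0.8 -0.14 0 0 0.35 -0.7; 0.45 -0.8 -0.14 0 0 0.35 -0.7")

```text
time_s: 45.13
tcp_pos: [0.4286, -0.1039, 0.1558]
orientation: [0.114, 0.994, 0.0, -0.0]
ft_force: [0.2, -0.8, -2.6]
opening: 0.0256
grip_force: 59.8
```

```bash
python3 -c "
from h import *
cmd(.3975,-.2307,.10,76.9); s=arm.sense();print(s['tcp_pos'],s['qvel'].round(3),s['opening'])"
```

```text
xyz [ 0.0034 -0.2611  0.1114] rot [ 0.0004 -0.0007  0.001 ] yaw now 77.0 j6 -1.76
[ 0.42862599 -0.10394406  0.15575668] [-1.147 -0.104  0.146 -0.    -0.056 -1.134] 0.025584803371312557
```

Emit:
send_rows(increments="0 -0.22 0.05 0 0 0 -0.7; 0 -0.22 0.08 0 0 0 -0.7; 0 -0.22 0.09 0 0 0 -0.7; 0 -0.22 0.09 0 0 0 -0.7; 0 -0.22 0.09 0 0 0 -0.7; 0 -0.22 0.09 0 0 0 -0.7; 0 -0.22 0.09 0 0 0 -0.7; 0 -0.22 0.09 0 0 0 -0.7")

```text
time_s: 45.8
tcp_pos: [0.4057, -0.2088, 0.1115]
orientation: [0.113, 0.994, -0.0, 0.0]
ft_force: [-0.6, 0.2, -1.7]
opening: 0.0255
grip_force: 60.1
```

```bash
python3 -c "
from h import *
cmd(.3975,-.2307,.0470,76.9); s=arm.sense();print(s['tcp_pos'],s['qvel'].round(3),s['opening'])"
```

```text
xyz [ 0.0063 -0.0464  0.1289] rot [-0.0001  0.0008  0.0024] yaw now 77.0 j6 -1.99
[ 0.40572663 -0.20878888  0.1114601 ] [ 0.001 -0.001 -0.001 -0.001  0.    -0.002] 0.02546654498006101
```

Emit:
send_rows(increments="0.006 -0.046 0 0 0 0.002 -0.7; 0.006 -0.046 0.03 0 0 0.002 -0.7; 0.006 -0.046 0.06 0 0 0.002 -0.7; 0.006 -0.046 0.085 0 0 0.002 -0.7; 0.006 -0.046 0.1 0 0 0.002 -0.7; 0.006 -0.046 0.11 0 0 0.002 -0.7; 0.006 -0.046 0.12 0 0 0.002 -0.7; 0.006 -0.046 0.126 0 0 0.002 -0.7; 0.006 -0.046 0.126 0 0 0.002 -0.7; 0.006 -0.046 0.126 0 0 0.002 -0.7")

```text
time_s: 46.63
tcp_pos: [0.3973, -0.2316, 0.0482]
orientation: [0.115, 0.993, -0.0, 0.0]
ft_force: [-0.6, 0.1, -1.6]
opening: 0.0255
grip_force: 60.2
```

Emit:
send_rows(increments="0 0 0.002 0 0 0 -0.7; 0 0 0.002 0 0 0 -0.7; 0 0 0.002 0 0 0 -0.7")

```text
time_s: 46.88
tcp_pos: [0.3972, -0.2316, 0.0471]
orientation: [0.115, 0.993, -0.0, 0.0]
ft_force: [-0.4, -0.3, -1.3]
opening: 0.0254
grip_force: 60.2
```

Emit:
send_rows(increments="0 0 0.003 0 0 0 -0.7; 0 0 0.003 0 0 0 -0.7; 0 0 0.003 0 0 0 -0.7")

```text
time_s: 47.13
tcp_pos: [0.3973, -0.2317, 0.0464]
orientation: [0.115, 0.993, -0.0, 0.0]
ft_force: [-2.2, 1.5, 8.8]
opening: 0.0253
grip_force: 61.4
```

Emit:
send_rows(increments="0 0 0 0 0 0 0.2; 0 0 0 0 0 0 0.2; 0 0 0 0 0 0 0.2; 0 0 0 0 0 0 0.2; 0 0 -0.06 0 0 0 0.2; 0 0 -0.14 0 0 0 0.2; 0 0 -0.22 0 0 0 0.2; 0 0 -0.3 0 0 0 0.2; 0.2 0.2 -0.3 0 0 0 0.2; 0.2 0.2 -0.3 0 0 0 0.2; 0.2 0.2 -0.3 0 0 0 0.2; 0.2 0.2 -0.3 0 0 0 0.2")

```text
time_s: 48.13
tcp_pos: [0.3191, -0.1077, 0.195]
orientation: [0.114, 0.993, 0.001, -0.001]
ft_force: [-0.2, -0.4, 0.6]
opening: 0.0511
grip_force: 0.0
```

```bash
python3 - <<'E'
from h import *
im=snap('scene'); t=snap('top')
s=arm.sense(); print(s['time_s'],s['tcp_pos'],s['opening'])
a=cv2.resize(im[150:225,260:380,::-1],(640,400),interpolation=cv2.INTER_CUBIC)
b=cv2.resize(im[160:220,155:215,::-1],(160,160),interpolation=cv2.INTER_CUBIC)
c=cv2.resize(t[210:255,285:330,::-1],(160,160),interpolation=cv2.INTER_CUBIC)
d=cv2.resize(t[135:205,120:220,::-1],(160,80),interpolation=cv2.INTER_CUBIC)
cv2.imwrite('pics/fin.png',np.hstack([a,np.vstack([b,c,d])]))
E
```

```text
48.2333 [ 0.3208419  -0.10922548  0.19550002] 0.05144319895371185
```

View pics/fin.png

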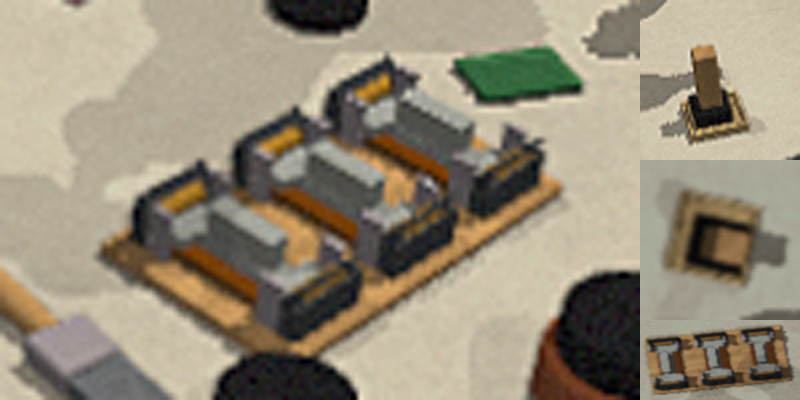

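All three bars sit low and level on the glass, ribs at (247,237), (345,170) and (437,115), with the catches above the pads. The press block stands upright in its tray at (708,85).

Emit:
send_rows(increments="0 0 0 0 0 0 0.2; 0 0 0 0 0 0 0.2; 0 0 0 0 0 0 0.2")

```text
time_s: 48.48
tcp_pos: [0.3233, -0.1123, 0.1954]
orientation: [0.115, 0.993, -0.0, 0.0]
ft_force: [-1.1, 0.2, 0.7]
opening: 0.0516
grip_force: 0.0
```

```bash
python3 -c "
from cell import arm
print(arm.job_done())"
```

```text
the job is handed in; nothing more can be done
None
```

The job is handed in (no verdict was returned): all three amber samples lie in their own bays under clamp bars pressed home with the press block, which stands upright in its tray again, at 48 s on the robot clock.

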